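Tip the rock pieces into the catch box

TASK

Clear the scraper out of the tipping pan and slide its blade fully home into the slot of the wooden holder, and lay every rock piece from the white sheet in the level pan. Only when all of that is done, swing the pan up by its handle to the 60 degree mark, hold it there for a couple of seconds so that the pieces slide into the catch box, and bring the pan back down level. Leave the scraper in its slot and the other things on the bench where they stand.

Things in the scene. Friction and masses are not known exactly. Their poses are not given: they have to be found in the camera images.
- tipper: Fixed sample tipper: grey base 250 (x) x 305 (y, -170 to +135) x 6 mm, carrying a swinging aluminium pan and, on its -y side, an open steel catch box. Origin: on the bench near the base's middle. Two uprights at x = +-113 (124 mm high) carry the pan's hinge. Level, the pan spans x +-103, y -25 to +143 mm, its handle to y = +186.
- pan (a joint): Tilt of the pan in rad: 0 = level (on its stop), grows as the handle side (+y) rises and the lip on the -y side dips over the catch box; the 60 degree mark is 1.047, end stop 1.4. The hinge is stiff: the pan stays at whatever angle it is left, loaded or not. Raising it takes up to about 9 N at the handle, pushing it down about 2 to 4 N.
- pan_hinge (a point): Fixed middle of the pan's hinge line, 115 mm above the bench, 10 mm to the -y side of the tipper's origin; axes as the tipper's. The line runs along x; positive tilt turns y towards z. At x = +126 mm a fixed graduated arc, radius 100 mm about the hinge, up to 217 mm high: small white ticks each 15 degrees, a long thick one at 60; the pan's dark pointer lies in its floor's plane.
- pan_floor (a point): Point on the pan floor's top face, moves with the pan, 70 mm from the hinge line (which lies in that face). Pan axes: x along the hinge, y from hinge to handle, z out of the floor. Inside 200 mm (x) by 165 mm (y, from this point -85 at the open lip to +80 at the back wall); walls 3 mm thick, 30 mm high on both x sides and the handle side, none at the lip.
- pan_handle (a point): Middle of the pan's handle, moves with the pan: a round steel bar, 12 mm in diameter, along the pan's x axis, 90 mm long, held at its ends by two arms, 31 mm clear of the pan's back wall; in pan axes 190 mm from the hinge and 15 mm above the floor's face. The round bar can turn between the fingers as the pan swings.
- box_floor (a point): Centre of the catch box's inner floor (10 mm above the bench), axes as the tipper's: inside 200 mm (x) by 158 mm (y, centre 72 mm to the -y side of the hinge line); walls 4 mm thick, 65 mm high above this floor.
- scraper: Flat steel scraper with wooden handle, 135 mm long, 100 g; starts lying flat in the pan, handle roughly towards the robot. Origin: underside, middle of the shoulder where handle meets blade; +x towards the blade's tip, z up. Blade x 0 to 55, 40 wide, 3 thick (z 0 to 3); handle x -80 to 0, 22 wide, 18 high (z 0 to 18); undersides flush. Centre of mass near the shoulder.
- scraper_grip (a point): Middle of the scraper's handle for gripping: 25 mm behind the shoulder, 9 mm above the underside.
- scraper_tip (a point): Middle of the blade's front edge (x = 55, half-way through its thickness).
- holder: Fixed light-wood block, 90 wide, 80 high, 70 mm deep, with one horizontal slot in its front face, which looks roughly towards the robot; it stands left or right of the tipper, the white sheet on the other side. Origin: on the bench under the middle of the front face, +x into the block. Level with the slot's floor, a ledge as wide as the block sticks out 12 mm in front.
- slot_mouth (a point): Middle of the slot's floor at the front face, 50 mm above the bench; axes as the holder's, +x runs into the slot. The slot is 47 mm wide (y), 8 mm high (z 0 to 8) and 60 mm deep; a 16 mm wide gap along the middle of the block's top shows the blade from above. Home: blade lying in it, handle shoulder against the face, so that scraper_tip stands 55 mm in.
- sheet: White sheet fixed on the bench, 250 x 200 x 2 mm, origin under its centre; the rock pieces start on it.
- rock1: Brown rock piece, a chipped block of 40 x 28 x 24 mm (its own x, y, z; each rock piece has its own size), about 40 to 90 g; origin: centre of its underside, z up. May be absent (None from the start); three to five of the five are there.
- rock2: Brown rock piece, a chipped block of 36 x 26 x 22 mm (its own x, y, z; each rock piece has its own size), about 40 to 90 g; origin: centre of its underside, z up. May be absent (None from the start); three to five of the five are there.
- rock3: Brown rock piece, a chipped block of 42 x 30 x 22 mm (its own x, y, z; each rock piece has its own size), about 40 to 90 g; origin: centre of its underside, z up. May be absent (None from the start); three to five of the five are there.
- rock4: Brown rock piece, a chipped block of 34 x 28 x 24 mm (its own x, y, z; each rock piece has its own size), about 40 to 90 g; origin: centre of its underside, z up. May be absent (None from the start); three to five of the five are there.
- rock5: Brown rock piece, a chipped block of 38 x 27 x 23 mm (its own x, y, z; each rock piece has its own size), about 40 to 90 g; origin: centre of its underside, z up. May be absent (None from the start); three to five of the five are there.
- wash_bottle: Bystander: white plastic wash bottle with a red bent spout, 68 mm in diameter, 205 mm high; origin under its centre. Leave alone.
- mortar: Bystander: small grey mortar with pestle, 72 mm in diameter, 45 mm high (pestle 66); origin under its centre. Leave alone.
- reagent_jar: Bystander: glass jar with a blue cap, 52 mm in diameter, 100 mm high; origin under its centre. Leave alone.

How it is judged:
By the outcome, as a careful person would: the job done as asked, in the order asked, and still so for the second after the job is handed in, with the robot touching nothing.
Of rock1, rock2, rock3, rock4, rock5 only 3 to 5 are there at a start; the rules pass over those that are not, and their reading is None.
At some moment in a run one of rock1, rock2, rock3, rock4, rock5 may be knocked a few centimetres aside while the robot is not near it.
Once in a run the grip may slacken for a moment while it holds something.
It also fails if it takes over 210 s, if anything falls off the work surface, if the arm or the gripper's body presses on something with over 40 N, if the wrist force passes 120 N, or if a joint passes its speed limit or range.

ROBOT

A 6-joint arm with a two-finger parallel gripper is mounted at the origin on the work surface. World frame = base frame: x ahead of the robot, y to its left, z up, the work surface at z = 0. Lengths are in m, angles in rad, forces in N, time in s.
With the tool pointing down it reaches from about 0.275 to 0.825 m from the base axis. Payload 5.2 kg.
Tool frame: the origin (TCP) lies at the very end of the fingers, on their centre line; the grasp point (between the pads) lies 19 mm behind it; z points along the fingers, y is the line along which they close (so a half turn about z gives the same grasp; the last joint's range is limited). The gripper opens to 93 mm and grips with 3 to 60 N. Pads are 15 mm wide; open, the fingers measure 128 mm over their backs; the gripper's body (75 mm by 188 mm) begins 65 mm behind the grasp point.
Start: joints at [0.916, 0.259, 1.535, -0, 1.348, -0.203], TCP at [0.24, 0.495, 0.219] pointing down, gripper open.
Joint ranges: [-3.14, 3.14], [-0.91, 2.08], [0.19, 2.58], [-1.22, 4.36], [0.22, 2.71], [-3.12, 3.12]. Speed limits (rad/s): [2.57, 2.57, 3.14, 3.14, 3.14, 3.14].

INTERFACE

Orientations are given as a unit quaternion [w, x, y, z].
In Python, from workcell import robot gives the robot as it stands. The module is installed in compiled form; this text tells all that it offers.
- The arm moves only by the tool arm_command, never from a script. Its argument "rows" is a list of rows, each a list of 2 entries, a list of its own where there are three numbers: the shift along the tool's x, y, z in cm, then the turn about the tool's z in units of 5 degrees (1.0 is 5 degrees). A call has 1 to 10 rows; each row shifts and turns the commanded pose from where the row before left it, along the tool's axes as they then stand; what a row does not reach is not made up. A row lasts 1/10 s, in which the tool goes at most 50 mm and 8.59 degrees, less where a joint would pass 70% of its speed; a pose out of reach is approached as far as the arm can. A call with a gripper value outside its range is refused whole. "claw" is the opening, from 0 (shut) to 1 (fully open), set as the call begins (left out, the last holds). The fingers move at their own pace and stop on an object; "grip_force" is the grip in N (left out, the last holds). Time passes only in rows, so rows that do not move let the fingers close. It gives the time, the measured TCP pose, the force, the opening and the grip force at its end, in the units of the state.
- robot.state(): the state, without advancing time (a new reading comes with each control period).
- robot.capture(name): name is "scene" or "top" or "wrist"; returns the picture (480x640x3 uint8, blue, green, red); there is no depth.
- robot.camera_params(name): a dict with "K" (3x3 intrinsics, pixels), "k1" (the pictures are not rectified: a ray, as slopes to the right and down, at radius r is drawn at 1 + k1 r^2 times it, then the intrinsics apply), "view" (4x4, takes a point from world to camera coordinates). Camera axes: x right, y down, z forward; pixel columns grow to the right and rows downward; lengths in m; the calibration is good to about 2 mm. A picture is of the moment at which its call begins: read the wrist's pose just before it. camera_params takes no time and is no camera call; for the wrist camera it gives the pose at the moment of the call.
- robot.sign_off(): hands the job in; it is judged then, once.
The state is a dict: "t": time; "joints": joint angles; "joint_vel": joint speeds; "tau": joint torques, N m; "tool_pos": TCP position; "tool_rot": TCP orientation; "contact_force": force on the tool from outside, world axes, zero at the start; "ft_torque": the same for the moment, N m; "width": finger opening in m; "finger_force": force on a finger pad.
Only numpy, scipy, OpenCV 4.12 (cv2) and the standard library are available. Lean on these libraries where they do the work, as an engineer would, in place of code of your own. Each camera call takes 0.05 s, during which the arm holds its last target. There are 200 camera calls.

## Working session

There is one attempt and no reset: what is moved stays moved. The work goes in short steps, Python scripts to look and compute and a tool call to move; the robot and the scene stay as the last step left them, time stands still between calls to the robot, and variables do not carry over. Pictures are saved under pics/ and viewed, at most 14 in all, crops included, and the job is handed in when it is done.

Besides the shell and the picture viewer there is one more tool, called after "Emit:" as a command line: name --argument value ..., lists and objects as JSON in quotes. arm_command: Moves the arm, as the interface text tells. Its arguments: {"type":"object","properties":{"rows":{"type":"array","items":{"type":"array"}},"claw":{"type":"number"},"grip_force":{"type":"number"}},"required":["rows"]}

```bash
mkdir -p pics; ls
python3 - <<'E'
from workcell import robot
import cv2
s=robot.state();print(s)
for n in("scene","top"):
    cv2.imwrite(f"pics/{n}0.png",robot.capture(n));p=robot.camera_params(n);print(n,p)
print(robot.camera_params("wrist"))
E
```

```text
pics
{'t': 0.0, 'joints': array([ 9.16182750e-01,  2.59366675e-01,  1.53606542e+00, -3.28068134e-05,
        1.34797570e+00, -2.02830043e-01]), 'joint_vel': array([-0.00090752,  0.00085107,  0.00128754, -0.00057129, -0.00127353,
       -0.00018644]), 'tau': array([ 1.00453770e-03, -4.37303674e+01, -2.84007561e+01,  7.20591657e-02,
        4.13286046e-02, -1.83379261e-04]), 'tool_pos': array([0.23978627, 0.49438341, 0.21781204]), 'tool_rot': array([-3.62737407e-04,  2.23971923e-01,  9.74595174e-01, -8.32081536e-04]), 'contact_force': array([0.27124742, 0.31418089, 0.53683895]), 'ft_torque': array([ 0.01995805, -0.01067778, -0.00341501]), 'finger_force': 0.0, 'width': 0.09299945152673741}
scene {'K': array([[522.2623198 ,   0.        , 313.63360982],
       [  0.        , 522.2623198 , 239.16418998],
       [  0.        ,   0.        ,   1.        ]]), 'k1': -0.047616989040076545, 'view': array([[ 0.35802973,  0.93363497, -0.01185149, -0.22953314],
       [ 0.69835127, -0.27618539, -0.6603235 , -0.35720372],
       [-0.61977432,  0.22813894, -0.75088775,  1.49778291],
       [ 0.      
[... 235 characters left out ...]
72, 'view': array([[ 0.02218278, -0.99975249, -0.00169866, -0.01042732],
       [-0.97729053, -0.02132617, -0.21082794,  0.62127425],
       [ 0.21073954,  0.00633683, -0.97752171,  1.03528033],
       [ 0.        ,  0.        ,  0.        ,  1.        ]])}
{'K': array([[378.77442962,   0.        , 316.00532806],
       [  0.        , 378.77442962, 244.32308607],
       [  0.        ,   0.        ,   1.        ]]), 'k1': 0.022069862273284307, 'view': array([[ 0.43636395,  0.8997692 , -0.00137375, -0.54905994],
       [ 0.87319922, -0.42310893,  0.24187178, -0.02848876],
       [ 0.21704754, -0.10674368, -0.97030725,  0.3898587 ],
       [ 0.        ,  0.        ,  0.        ,  1.        ]])}
```

View pics/top0.png

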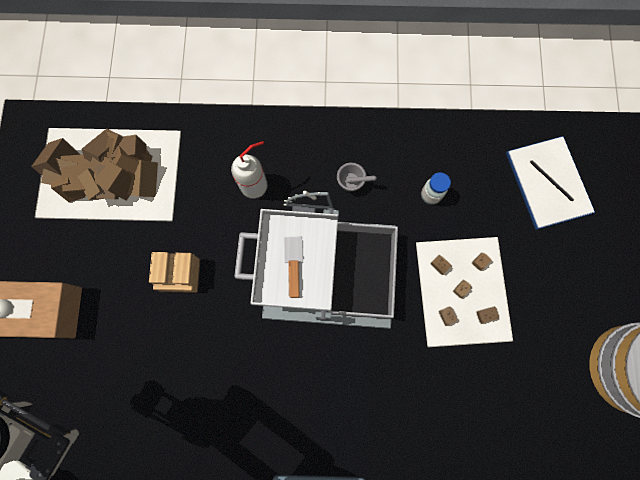

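View pics/scene0.png

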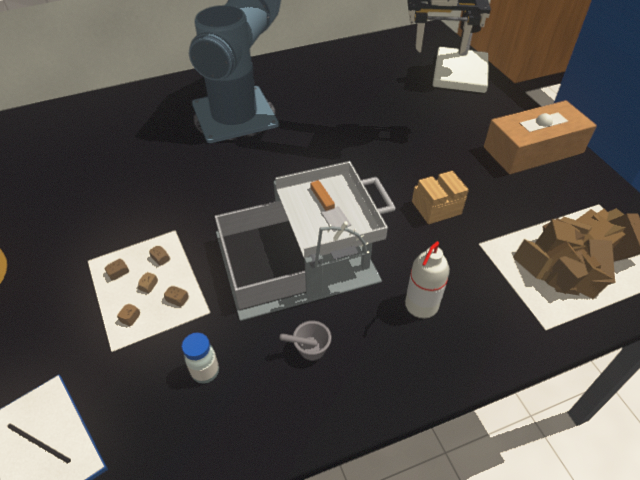

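```bash
cat > h.py <<'E'
from workcell import robot
import numpy as np, cv2
from scipy.spatial.transform import Rotation as Ro
def ray(n,px,p=None):
    p=p or robot.camera_params(n); V=p["view"]; R=V[:3,:3]
    u=cv2.undistortPoints(np.array(px,float).reshape(-1,1,2),p["K"],np.array([p["k1"],0,0,0,0.]))[:,0]
    return -R.T@V[:3,3], np.c_[u,np.ones(len(u))]@R
def onz(n,px,z,p=None):
    c,d=ray(n,px,p); return (c+d*((z-c[2])/d[:,2])[:,None])[:,:2]
def proj(n,X,p=None):
    p=p or robot.camera_params(n); V=p["view"]
    return cv2.projectPoints(np.array(X,float).reshape(-1,3),cv2.Rodrigues(V[:3,:3])[0],V[:3,3],p["K"],np.array([p["k1"],0,0,0,0.]))[0][:,0]
def snap(n,f):
    p=robot.camera_params(n); im=robot.capture(n); cv2.imwrite(f"pics/{f}.png",im); return im,p
def blobs(m,amin):
    cs,_=cv2.findContours(m.astype(np.uint8),cv2.RETR_EXTERNAL,cv2.CHAIN_APPROX_NONE)
    return [c[:,0] for c in cs if cv2.contourArea(c)>amin]
def rect(xy):  # metric points -> centre, (long,short) mm, yaw deg of long side
    (c,(w,h),a)=cv2.minAreaRect((np.array(xy)*1000).astype(np.float32))
    if w<h: w,h,a=h,w,a+90
    return np.round(c,1),np.round((w,h),1),round((a+90)%180-90,1)
def go(pos,yaw=None):
    """shift in tool axes (cm) and turn (5deg units) to bring TCP to pos, closing line along world angle yaw(deg)"""
    s=robot.state(); q=s["tool_rot"]; R=Ro.from_quat([q[1],q[2],q[3],q[0]]).as_matrix()
    d=R.T@(np.array(pos)-s["tool_pos"])*100
    cur=np.degrees(np.arctan2(R[1,1],R[0,1])); t=0
    if yaw is not None: t=-((yaw-cur+90)%180-90)/5
    return np.round(d,2),round(t,2),"cur",np.round(s["tool_pos"]*1000,1),round(cur,1),"w",round(s["width"]*1000,1),"ff",round(s["finger_force"],1),"t",round(s["t"],1),"j",np.round(s["joints"],2)
E
cat > m1.py <<'E'
from h import *
im=cv2.imread("pics/top0.png"); hsv=cv2.cvtColor(im,cv2.COLOR_BGR2HSV); H,S,V=cv2.split(hsv)
def roi(m,a,b,c,d):
    o=np.zeros_like(m); o[b:d,a:c]=m[b:d,a:c]; return o
sh=max(blobs(roi(V>180,400,220,530,360),2000),key=len); print("sheet",rect(onz("top",sh,.002)))
fill=np.zeros_like(V); cv2.fillPoly(fill,[sh],1); fill=cv2.erode(fill,np.ones((5,5)))
for b in blobs((fill>0)&(V<150),40): print("rock",b.mean(0).round(),rect(onz("top",b,.016)))
for b in blobs(roi((S>110)&(V>60),255,220,340,310),60): print("scr handle",b.mean(0).round(),rect(onz("top",b,.131)))
for b in blobs(roi((S>60)&(V>60),140,240,205,300),60): print("holder",rect(onz("top",b,.08)))
print("rim",onz("top",[(261,210),(338,213),(252,303),(331,309)],.145).round(4))
print("box",onz("top",[(397,227),(392,316)],.075).round(4))
print("handle",onz("top",[(239,235),(236,278)],.136).round(4))
z=cv2.resize(im[190:320,140:410],None,fx=2.9,fy=2.9,interpolation=cv2.INTER_CUBIC); cv2.imwrite("pics/c1.png",z)
print("cam",[np.round(ray("wrist",[(320,240)])[i],3) for i in(0,1)])
E
python3 m1.py
```

```text
sheet (array([ 523.5, -335.2]), array([250.8, 200.9]), 5.1)
rock [488. 315.] (array([ 464.6, -386.6]), array([48.5, 31.6]), -75.0)
rock [448. 316.] (array([ 460.5, -294.9]), array([41.5, 34.2]), 25.6)
rock [463. 289.] (array([ 523.6, -330.9]), array([39.8, 32.5]), -42.1)
rock [442. 265.] (array([ 580.9, -282.6]), array([46.6, 33.2]), 44.4)
rock [482. 262.] (array([ 590.3, -380. ]), array([39.1, 34.6]), -45.2)
scr handle [294. 279.] (array([524.7,  63.9]), array([77.9, 19.4]), 2.1)
holder (array([542.8, 338.3]), array([110.9,  88.9]), -88.8)
rim [[ 0.6722  0.1392]
 [ 0.6691 -0.0287]
 [ 0.4702  0.148 ]
 [ 0.4614 -0.0173]]
box [[ 0.6581 -0.1674]
 [ 0.454  -0.1541]]
handle [[0.6174 0.1855]
 [0.5232 0.1863]]
cam [array([0.18 , 0.524, 0.384]), array([[ 0.212, -0.092, -0.973]])]
```

View pics/c1.png

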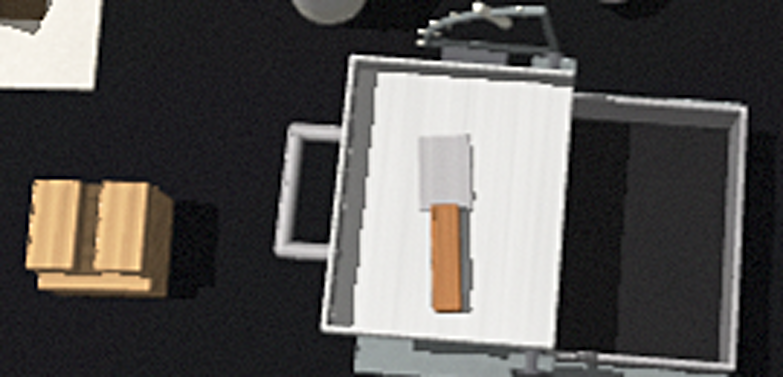

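```bash
python3 -c "
from h import *
print(go((.46,.32,.23),90))"
```

```text
(array([-27.42,  -6.08,  -1.2 ]), np.float64(-5.18), 'cur', array([239.8, 494.4, 217.9]), np.float64(64.1), 'w', 93.0, 'ff', 0.0, 't', 0.1, 'j', array([ 0.92,  0.26,  1.54, -0.  ,  1.35, -0.2 ]))
```

Emit:
arm_command --rows '[[[-3.4, -0.8, -0.2], 0], [[-3.4, -0.8, -0.2], 0], [[-3.4, -0.8, -0.2], 0], [[-3.4, -0.8, -0.2], 0], [[-3.4, -0.7, -0.2], 0], [[-3.4, -0.7, -0.2], 0], [[-3.4, -0.7, 0], 0], [[-3.4, -0.7, 0], 0]]'

```text
t: 0.9
tool_pos: [0.4594, 0.321, 0.2303]
tool_rot: [-0.0, 0.224, 0.975, -0.0]
contact_force: [-0.4, 0.6, -0.2]
width: 0.0931
finger_force: 0.0
```

Emit:
arm_command --rows '[[[0, 0, 0], -1.3], [[0, 0, 0], -1.3], [[0, 0, 0], -1.3], [[0, 0, 0], -1.3], [[0, 0, 0], 0], [[0, 0, 0], 0]]'

```text
t: 1.5
tool_pos: [0.4584, 0.322, 0.2303]
tool_rot: [-0.0, 0.0, 1.0, -0.0]
contact_force: [-0.2, 0.2, -1.1]
width: 0.093
finger_force: 0.0
```

Run:
```python
from h import *
print(go((.46,.32,.23),90)); im,p=snap("wrist","w1")
print(p["view"])
```

```text
(array([-0.16, -0.2 ,  0.03]), np.float64(-0.01), 'cur', array([458.4, 322. , 230.3]), np.float64(89.9), 'w', 93.0, 'ff', 0.0, 't', 1.5, 'j', array([ 0.41,  0.27,  1.49,  0.  ,  1.38, -1.16]))
[[ 7.82683632e-04  9.99999683e-01 -1.47268446e-04 -3.22229068e-01]
 [ 9.70365503e-01 -7.23903364e-04  2.41640781e-01 -4.75785828e-01]
 [ 2.41640598e-01 -3.32032504e-04 -9.70365762e-01  2.90543585e-01]
 [ 0.00000000e+00  0.00000000e+00  0.00000000e+00  1.00000000e+00]]
```

View pics/w1.png

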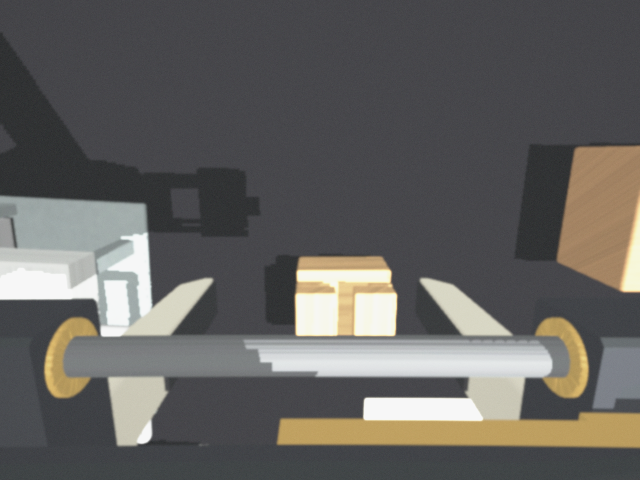

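Run:
```python
from h import *
im=cv2.imread("pics/w1.png");p=robot.camera_params("wrist")
g=im[240:335,285:405]; cv2.imwrite("pics/w1c.png",cv2.resize(g,None,fx=6,fy=6,interpolation=cv2.INTER_NEAREST))
```

```text
(no output)
```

View pics/w1c.png

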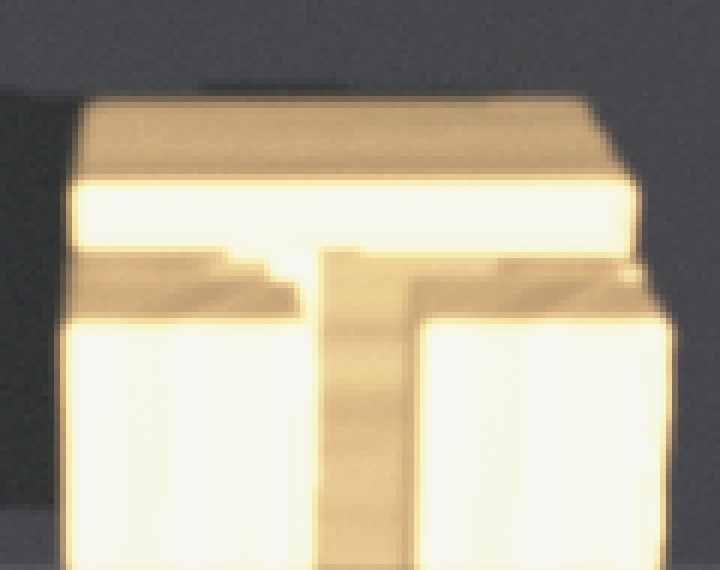

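Run:
```python
from h import *
f=lambda px,z:print(z,(onz("wrist",[(285+a/6-.4,240+b/6-.4) for a,b in px],z)*1000).round(1).tolist())
f([(70,183),(637,183)],.05); f([(70,252),(631,252)],.05); f([(62,322),(673,322),(318,322),(418,322),(318,560),(416,560)],.08)
print(go((.5,.06,.25)))
```

```text
0.05 [[503.7, 303.0], [503.7, 393.6]]
0.05 [[515.3, 302.8], [515.3, 393.2]]
0.08 [[515.6, 303.1], [515.6, 393.8], [515.6, 341.1], [515.6, 356.0], [554.2, 341.6], [554.2, 356.6]]
(array([ -4.17, -26.2 ,  -1.96]), 0, 'cur', array([458.5, 322.1, 230.4]), np.float64(90.0), 'w', 92.7, 'ff', 0.0, 't', 1.6, 'j', array([ 0.41,  0.27,  1.49,  0.  ,  1.38, -1.16]))
```

Emit:
arm_command --rows '[[[-1.2, -2.7, -0.4], 0], [[-1.2, -2.7, -0.4], 0], [[-1.2, -2.7, -0.4], 0], [[-1.2, -2.7, -0.4], 0], [[-1.2, -2.7, -0.4], 0], [[-1.2, -2.7, -0.4], 0], [[-1.2, -2.7, -0.4], 0], [[-1.2, -2.7, -0.4], 0], [[-1.2, -2.3, -0.4], 0], [[-1.2, -2.3, -0.4], 0]]'

```text
t: 2.55
tool_pos: [0.5794, 0.0592, 0.2708]
tool_rot: [-0.0, 0.0, 1.0, 0.0]
contact_force: [1.0, 0.1, -0.1]
width: 0.093
finger_force: 0.0
```

Emit:
arm_command --rows '[[[0, 0, 0], 0], [[0, 0, 0], 0], [[0, 0, 0], 0]]'

```text
t: 2.85
tool_pos: [0.5786, 0.0612, 0.2704]
tool_rot: [-0.0, -0.001, 1.0, 0.0]
contact_force: [-0.0, 0.3, -0.2]
width: 0.093
finger_force: 0.0
```

Run:
```python
from h import *
print(go((.58,.06,.27),90)); im,p=snap("wrist","w2")
```

```text
(array([-0.14, -0.12,  0.04]), np.float64(0.02), 'cur', array([578.6,  61.2, 270.4]), np.float64(90.1), 'w', 93.0, 'ff', 0.0, 't', 2.9, 'j', array([-0.09,  0.29,  1.37,  0.  ,  1.49, -1.66]))
```

View pics/w2.png

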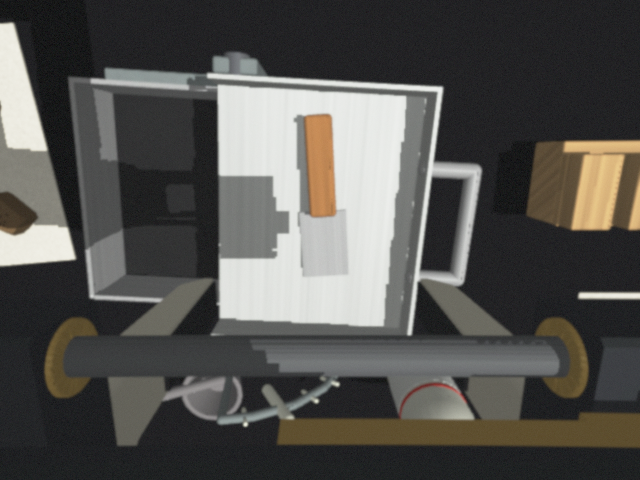

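Run:
```python
from h import *
im=cv2.imread("pics/w2.png");H,S,V=cv2.split(cv2.cvtColor(im,cv2.COLOR_BGR2HSV))
m=np.zeros_like(V);m[100:230,290:350]=1
for b in blobs((m>0)&(S>90),200): print("handle",rect(onz("wrist",b,.130)),b.min(0),b.max(0))
f=lambda n,px,z:print(n,(onz("wrist",px,z)*1000).round(1).tolist())
f("blade corners",[(302,276),(348,274),(345,209)],.118)
f("rim outer",[(442,87),(411,334),(208,75),(70,79)],.145)
f("floor",[(219,86),(219,320)],.115)
f("bar ends outer",[(480,168),(464,284)],.132)
f("bar inner",[(458,176),(446,272)],.132)
f("shoulder",[(314,217),(336,215)],.124)
```

```text
handle (array([525. ,  64.2]), array([78.6, 20.8]), 3.6) [304 115] [335 216]
blade corners [[620.2, 49.0], [618.3, 89.7], [560.4, 85.9]]
rim outer [[468.2, 151.2], [662.2, 141.5], [460.7, -15.8], [464.4, -113.2]]
floor [[463.4, -15.6], [664.0, -27.7]]
bar ends outer [[525.6, 190.2], [622.2, 187.1]]
bar inner [[531.8, 173.6], [611.6, 171.0]]
shoulder [[566.2, 59.6], [564.5, 78.0]]
```

Emit:
arm_command --rows '[[[1.9, 0.2, 2.0], 0], [[1.96, 0.2, 3.0], 0], [[0, 0, 3.0], -0.7], [[0, 0, 3.0], 0], [[0, 0, 0], 0], [[0, 0, 0], 0]]' --claw 0.7

```text
t: 3.5
tool_pos: [0.5403, 0.065, 0.161]
tool_rot: [-0.0, -0.032, 0.999, 0.0]
contact_force: [-0.2, -0.5, 0.5]
width: 0.0651
finger_force: 0.0
```

```bash
python3 -c "
from h import *
print(go((.540,.0651,.118),93.6))"
```

```text
(array([0.02, 0.01, 4.3 ]), np.float64(0.01), 'cur', array([540.3,  65. , 161. ]), np.float64(93.7), 'w', 65.1, 'ff', 0.0, 't', 3.5, 'j', array([-0.09,  0.29,  1.63,  0.  ,  1.21, -1.72]))
```

Emit:
arm_command --rows '[[[0, 0, 2.0], 0], [[0, 0, 1.5], 0], [[0, 0, 0.8], 0], [[0, 0, 0], 0], [[0, 0, 0], 0]]'

```text
t: 4.0
tool_pos: [0.5414, 0.0643, 0.1189]
tool_rot: [0.001, -0.032, 1.0, -0.0]
contact_force: [0.4, -0.7, -0.3]
width: 0.0649
finger_force: 0.0
```

Emit:
arm_command --rows '[[[0, 0, 0], 0], [[0, 0, 0], 0], [[0, 0, 0], 0], [[0, 0, 0], 0], [[0, 0, 0], 0], [[0, 0, 0], 0], [[0, 0, 0], 0], [[0, 0, 0], 0]]' --claw 0.0 --grip_force 35

```text
t: 4.8
tool_pos: [0.5405, 0.0643, 0.1176]
tool_rot: [-0.0, -0.032, 1.0, 0.0]
contact_force: [-0.2, 1.2, -1.0]
width: 0.0219
finger_force: 35.0
```

Emit:
arm_command --rows '[[[0, 0, -1.0], 0], [[0, 0, -2.0], 0], [[0, 0, -3.0], 0], [[0, 0, -3.0], 0], [[0, 0, -3.0], 0], [[0, 0, 0], 0], [[0, 0, 0], 0]]'

```text
t: 5.5
tool_pos: [0.5406, 0.0642, 0.2382]
tool_rot: [0.001, -0.032, 1.0, -0.0]
contact_force: [-0.5, -0.2, -1.4]
width: 0.0216
finger_force: 35.0
```

Run:
```python
from h import *
print(go((.488,.3485,.16),90.4)); im,p=snap("wrist","w3")
```

```text
(array([ 3.47, 28.7 ,  7.8 ]), np.float64(0.64), 'cur', array([540.6,  64.2, 238.2]), np.float64(93.6), 'w', 21.6, 'ff', 35.0, 't', 5.5, 'j', array([-0.09,  0.24,  1.52, -0.  ,  1.39, -1.72]))
```

View pics/w3.png

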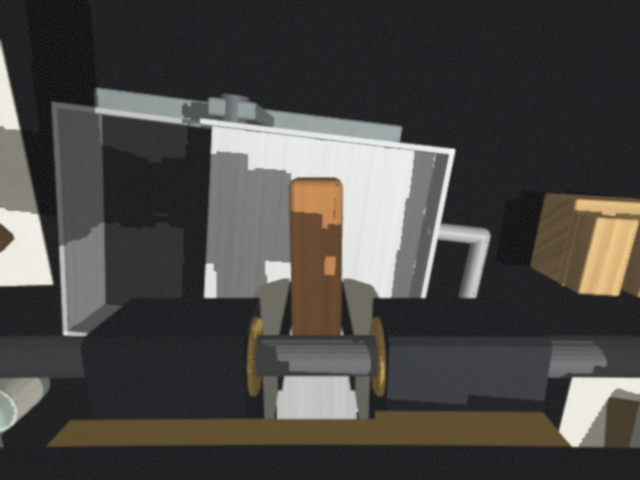

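Emit:
arm_command --rows '[[[0, 0, 0], 0.64], [[1.6, 3.5, 0], 0], [[1.6, 3.5, 0], 0], [[1.6, 3.5, 0], 0], [[1.6, 3.5, 0], 0], [[1.6, 3.5, 0], 0], [[1.7, 3.5, 0], 0], [[1.8, 3.7, 0], 0], [[1.86, 3.82, 0], 0], [[0, 0, 3], 0]]'

```text
t: 6.55
tool_pos: [0.4035, 0.3534, 0.2091]
tool_rot: [0.002, -0.006, 1.0, 0.002]
contact_force: [1.2, 0.7, -2.1]
width: 0.0214
finger_force: 35.0
```

Emit:
arm_command --rows '[[[0, 0, 4], 0], [[0, 0, 4], 0], [[0, 0, 3], 0], [[0, 0, 0], 0], [[0, 0, 0], 0], [[0, 0, 0], 0]]'

```text
t: 7.15
tool_pos: [0.4059, 0.3489, 0.099]
tool_rot: [0.001, -0.004, 1.0, 0.001]
contact_force: [0.3, 0.1, -0.1]
width: 0.0219
finger_force: 35.0
```

Run:
```python
from h import *
s=robot.state();p=robot.camera_params("wrist")
im,p=snap("wrist","w4")
print(go((.405,.3485,.0555),90.4))
H,S,V=cv2.split(cv2.cvtColor(im,cv2.COLOR_BGR2HSV)); m=np.zeros_like(V);m[120:330,285:350]=1
tz=s["tool_pos"][2]+.0155
for b in blobs((m>0)&(S>110),300): print(b.min(0),b.max(0),rect(onz("wrist",b,tz,p)), (onz("wrist",[(316,b[:,1].min()+2)],tz,p)*1000).round(1))
```

```text
(array([ 0.12, -0.06,  4.38]), np.float64(0.0), 'cur', array([406.1, 349.1,  99.3]), np.float64(90.4), 'w', 21.5, 'ff', 35.0, 't', 7.2, 'j', array([ 0.5 ,  0.34,  1.73, -0.  ,  1.06, -1.08]))
[288 177] [342 329] (array([382. , 348.5]), array([65.3, 21.6]), 0.8) [[350.2 348.4]]
```

View pics/w4.png

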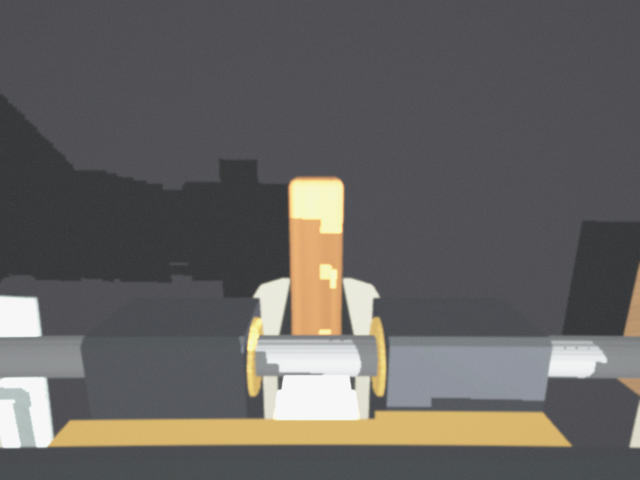

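Emit:
arm_command --rows '[[[0, -0.05, 2], 0], [[0, 0, 1.6], 0], [[0, 0, 0.8], 0], [[0, 0, 0], 0], [[0, 0, 0], 0], [[0, 0, 0], 0]]'

```text
t: 7.8
tool_pos: [0.4056, 0.3484, 0.0548]
tool_rot: [0.001, -0.004, 1.0, 0.0]
contact_force: [0.6, -0.2, -0.7]
width: 0.0219
finger_force: 35.0
```

Emit:
arm_command --rows '[[[-1, 0, 0], 0], [[-1, 0, 0], 0], [[-0.8, 0, 0], 0], [[-0.7, 0, 0], 0], [[-0.7, 0, 0], 0], [[-0.7, 0, 0], 0], [[0, 0, 0], 0], [[0, 0, 0], 0]]'

```text
t: 8.6
tool_pos: [0.4538, 0.3482, 0.0535]
tool_rot: [-0.0, -0.003, 1.0, -0.0]
contact_force: [-0.4, 0.0, -0.6]
width: 0.0217
finger_force: 35.0
```

Run:
```python
from h import *
print(go((.4915,.3485,.0555),90.4),robot.state()["contact_force"])
```

```text
(array([-3.77,  0.  , -0.21]), np.float64(0.0), 'cur', array([453.8, 348.2,  53.5]), np.float64(90.4), 'w', 21.7, 'ff', 35.0, 't', 8.6, 'j', array([ 0.46,  0.46,  1.69,  0.  ,  1.  , -1.12])) [-0.37087697  0.04087708 -0.60863802]
```

Emit:
arm_command --rows '[[[-0.7, 0, -0.1], 0], [[-0.7, 0, 0], 0], [[-0.7, 0, 0], 0], [[-0.7, 0, 0], 0], [[-0.5, 0, 0], 0], [[0, 0, 0], 0], [[0, 0, 0], 0]]'

```text
t: 9.3
tool_pos: [0.4868, 0.3485, 0.0545]
tool_rot: [-0.0, -0.003, 1.0, -0.0]
contact_force: [-0.8, -0.6, -1.5]
width: 0.0219
finger_force: 35.0
```

Emit:
arm_command --rows '[[[-0.2, 0, 0], 0], [[-0.2, 0, 0], 0], [[-0.1, 0, 0], 0], [[0, 0, 0], 0], [[0, 0, 0], 0]]'

```text
t: 9.8
tool_pos: [0.4911, 0.3486, 0.0546]
tool_rot: [-0.001, -0.004, 1.0, -0.0]
contact_force: [-3.3, 0.4, 0.1]
width: 0.0217
finger_force: 35.0
```

Run:
```python
from h import *
print(go((.4915,.3485,.0555),90.4),robot.state()["contact_force"])
```

```text
(array([-0.04, -0.02, -0.09]), np.float64(0.0), 'cur', array([491.1, 348.6,  54.6]), np.float64(90.4), 'w', 21.7, 'ff', 35.0, 't', 9.8, 'j', array([ 0.43,  0.5 ,  1.6 ,  0.  ,  1.04, -1.15])) [-3.28239721  0.40806883  0.09125266]
```

Emit:
arm_command --rows '[[[-0.1, 0, 0], 0], [[-0.1, 0, 0.1], 0], [[0, 0, 0.1], 0], [[0, 0, 0], 0], [[0, 0, 0], 0]]'

```text
t: 10.3
tool_pos: [0.4913, 0.3485, 0.0526]
tool_rot: [-0.002, -0.004, 1.0, -0.0]
contact_force: [-9.3, -0.7, 5.0]
width: 0.0219
finger_force: 35.0
```

Emit:
arm_command --rows '[[[-0.1, 0, 0], 0], [[-0.1, 0, 0], 0], [[0, 0, 0], 0], [[0, 0, 0], 0], [[0, 0, 0], 0]]'

```text
t: 10.8
tool_pos: [0.4913, 0.3485, 0.0526]
tool_rot: [-0.004, -0.004, 1.0, -0.001]
contact_force: [-15.4, -0.1, 11.0]
width: 0.0215
finger_force: 35.0
```

Run:
```python
from h import *
im,p=snap("wrist","w5")
print(go((.4915,.3485,.0555),90.4),robot.state()["contact_force"])
```

```text
(array([-0.02,  0.  , -0.29]), np.float64(0.01), 'cur', array([491.3, 348.5,  52.6]), np.float64(90.4), 'w', 21.6, 'ff', 35.0, 't', 10.8, 'j', array([ 0.43,  0.51,  1.6 ,  0.  ,  1.04, -1.15])) [-13.88015119   0.40981812   9.76285606]
```

View pics/w5.png

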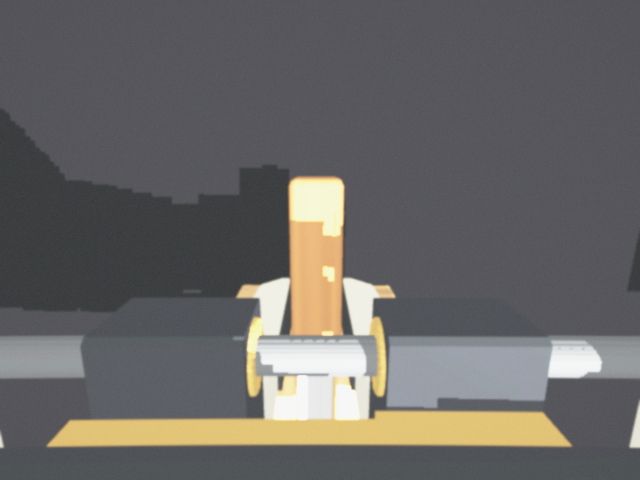

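Emit:
arm_command --rows '[[[0.3, 0, 0], 0], [[0, 0, 0], 0], [[0, 0, 0], 0], [[0, 0, 0], 0], [[0, 0, 0], 0]]' --claw 0.45

```text
t: 11.35
tool_pos: [0.4934, 0.3486, 0.0527]
tool_rot: [0.0, -0.003, 1.0, 0.0]
contact_force: [-0.1, 0.4, -0.1]
width: 0.0419
finger_force: 0.0
```

Emit:
arm_command --rows '[[[0, 0, -1], 0], [[0, 0, -2], 0], [[0, 0, -4], 0], [[0, 0, -4], 0], [[0, 0, -4], 0], [[0, 0, -4.8], 0], [[-0.8, -4.2, 0], 0], [[-0.8, -4.2, 0], 0], [[-0.8, -4.2, 0], 0], [[-0.8, -4.2, 0], 0]]'

```text
t: 12.35
tool_pos: [0.5262, 0.1794, 0.2517]
tool_rot: [0.001, -0.004, 1.0, 0.0]
contact_force: [0.8, -0.9, -0.5]
width: 0.0418
finger_force: 0.0
```

Run:
```python
from h import *
im,p=snap("scene","s1"); cv2.imwrite("pics/s1c.png",cv2.resize(im[130:260,350:520],None,fx=4,fy=4,interpolation=cv2.INTER_CUBIC))
print(go((.62,-.335,.25),90),robot.state()["contact_force"])
```

```text
(array([ -9.01, -50.86,   0.41]), np.float64(0.05), 'cur', array([527.8, 173.2, 251.6]), np.float64(90.2), 'w', 41.9, 'ff', 0.0, 't', 12.4, 'j', array([ 0.12,  0.25,  1.47, -0.  ,  1.42, -1.45])) [ 1.16641876 -3.68589533 -0.75754345]
```

View pics/s1c.png

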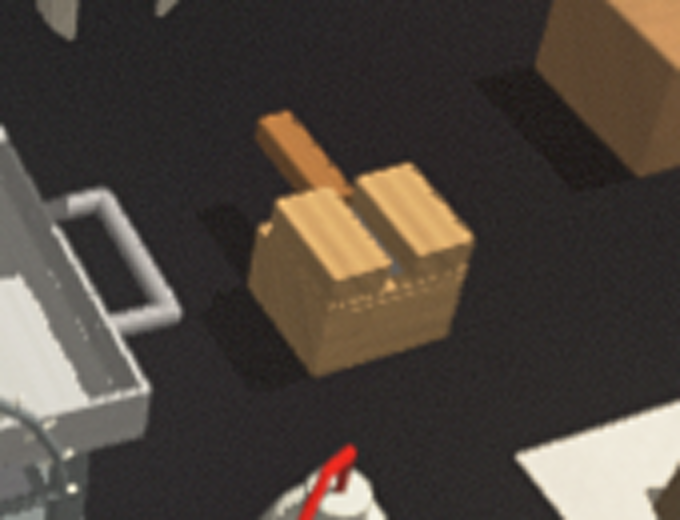

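Emit:
arm_command --rows '[[[-0.75, -4.2, 0], 0], [[-0.75, -4.2, 0], 0], [[-0.75, -4.2, 0], 0], [[-0.75, -4.2, 0], 0], [[-0.75, -4.2, 0], 0], [[-0.75, -4.2, 0], 0], [[-0.75, -4.2, 0], 0], [[-0.75, -4.2, 0], 0], [[-0.75, -4.2, 0], 0], [[-0.75, -4.2, 0], 0]]' --claw 0.75

```text
t: 13.4
tool_pos: [0.6043, -0.2403, 0.2515]
tool_rot: [0.0, -0.003, 1.0, -0.0]
contact_force: [0.6, 0.2, 0.2]
width: 0.0697
finger_force: 0.0
```

Emit:
arm_command --rows '[[[-0.75, -4.2, 0], 0], [[-0.75, -4.2, 0], 0], [[0, 0, 0], 0], [[0, 0, 0], 0], [[0, 0, 0], 0]]'

```text
t: 13.9
tool_pos: [0.6197, -0.3213, 0.2511]
tool_rot: [0.0, -0.004, 1.0, 0.0]
contact_force: [-0.5, 0.6, -0.3]
width: 0.0699
finger_force: 0.0
```

```bash
cat >> h.py <<'E'
def rocks(f=None,zt=.025):
    im,p=snap("wrist",f or "wr"); H,S,V=cv2.split(cv2.cvtColor(im,cv2.COLOR_BGR2HSV))
    m=((S>70)&(H<25)&(V>20)&(V<200)); m[335:]=0
    for b in blobs(cv2.morphologyEx(m.astype(np.uint8),cv2.MORPH_OPEN,np.ones((5,5))),150):
        b2=onz("wrist",b,zt,p); print("rock",b.mean(0).round(),*rect(b2))
E
python3 - <<'E'
from h import *
rocks("w6"); print(go((.62,-.335,.25),90))
E
```

```text
rock [497. 328.] [ 743.3 -116.4] [36.2 20.7] -89.3
rock [135. 327.] [ 746.4 -524.6] [35.2 20.7] -89.9
rock [262. 188.] [ 591.8 -377.6] [34.7 26.4] -45.4
rock [356. 178.] [ 581.7 -280.4] [39.4 26.1] 46.2
rock [308. 121.] [ 525.4 -330.1] [34.5 25. ] -41.4
rock [250.  55.] [ 467.5 -385.7] [40.8 31.7] -73.4
rock [347.  50.] [ 462.1 -293.6] [38.1 27.1] 23.4
(array([-0.  , -1.4 ,  0.13]), np.float64(0.1), 'cur', array([ 619.8, -321. ,  251.3]), np.float64(90.5), 'w', 69.5, 'ff', 0.0, 't', 13.9, 'j', array([-0.64,  0.52,  1.07,  0.  ,  1.55, -2.22]))
```

View pics/w6.png

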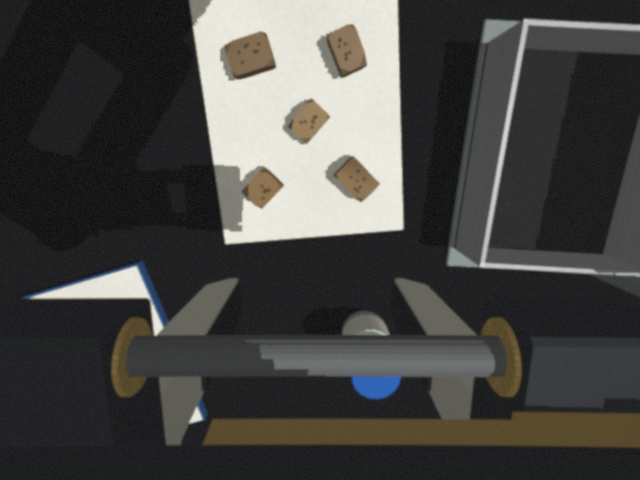

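Run:
```python
from h import *
im=cv2.imread("pics/top0.png");H,S,V=cv2.split(cv2.cvtColor(im,cv2.COLOR_BGR2HSV))
m=np.zeros_like(V);m[160:215,415:460]=1
for b in blobs((m>0)&(S>150)&(H>90)&(H<130),40): print("cap",rect(onz("top",b,.098)))
print(go((.4621,-.2936,.12),113.4)); print(go((.4675,-.3857,.12),16.6))
```

```text
cap (array([ 761.6, -264.3]), array([49.1, 46.2]), -1.4)
(array([15.75,  2.87, 13.12]), np.float64(-4.58), 'cur', array([ 619.8, -321. ,  251.3]), np.float64(90.5), 'w', 69.5, 'ff', 0.0, 't', 13.9, 'j', array([-0.64,  0.52,  1.07,  0.  ,  1.55, -2.22]))
(array([15.29, -6.35, 13.12]), np.float64(14.78), 'cur', array([ 619.8, -321. ,  251.3]), np.float64(90.5), 'w', 69.5, 'ff', 0.0, 't', 13.9, 'j', array([-0.64,  0.52,  1.07,  0.  ,  1.55, -2.22]))
```

Emit:
arm_command --rows '[[[3.2, 0.6, 2.6], 0], [[3.2, 0.6, 2.6], 0], [[3.2, 0.6, 2.6], 0], [[3.2, 0.6, 2.6], 0], [[2.95, 0.47, 2.7], 0], [[0, 0, 0], -1.5], [[0, 0, 0], -1.5], [[0, 0, 0], -1.58], [[0, 0, 0], 0], [[0, 0, 0], 0]]' --claw 0.6

```text
t: 14.95
tool_pos: [0.4624, -0.294, 0.1203]
tool_rot: [0.0, -0.201, 0.98, -0.0]
contact_force: [0.7, -0.1, 0.4]
width: 0.0557
finger_force: 0.0
```

Run:
```python
from h import *
rocks("w7"); print(go((.4621,-.2936,.006),113.4))
```

```text
rock [461. 327.] [ 475.5 -169.1] [19.8 13.8] -66.5
rock [170. 327.] [ 562.1 -371. ] [19.8 13.9] -67.0
rock [259. 293.] [ 510.6 -317.5] [27.6  9.8] 26.2
rock [318. 240.] [ 458.9 -293.9] [38.8 25.1] 23.9
rock [195. 196.] [ 463.5 -384.5] [43.6 29.2] -72.5
(array([ 0.  ,  0.07, 11.42]), np.float64(-0.04), 'cur', array([ 462.3, -294.2,  120.2]), np.float64(113.2), 'w', 55.8, 'ff', 0.0, 't', 15.0, 'j', array([-0.77,  0.34,  1.68,  0.  ,  1.12, -2.75]))
```

Emit:
arm_command --rows '[[[0.2, 0.1, 3.5], 0], [[0, 0, 3.5], 0], [[0, 0, 2.5], 0], [[0, 0, 1.3], 0], [[0, 0, 0.5], 0], [[0, 0, 0], 0], [[0, 0, 0], 0]]'

```text
t: 15.7
tool_pos: [0.4606, -0.2955, 0.0078]
tool_rot: [0.001, -0.202, 0.979, -0.001]
contact_force: [-0.6, -0.4, -0.2]
width: 0.0563
finger_force: 0.0
```

Emit:
arm_command --rows '[[[0, 0, 0], 0], [[0, 0, 0], 0], [[0, 0, 0], 0], [[0, 0, 0], 0], [[0, 0, 0], 0], [[0, 0, 0], 0], [[0, 0, 0], 0]]' --claw 0.0 --grip_force 30

```text
t: 16.4
tool_pos: [0.4598, -0.2948, 0.0069]
tool_rot: [0.0, -0.202, 0.979, -0.0]
contact_force: [-0.8, 1.4, 5.0]
width: 0.0268
finger_force: 30.0
```

Emit:
arm_command --rows '[[[0, 0, -1], 0], [[0, 0, -3], 0], [[0, 0, -4], 0], [[0, 0, -4], 0], [[0, 0, -4], 0], [[0, 0, -4], 0], [[0, 0, -1], 0], [[0, 0, 0], 0]]'

```text
t: 17.2
tool_pos: [0.4606, -0.2955, 0.2188]
tool_rot: [0.001, -0.202, 0.979, -0.002]
contact_force: [-0.7, 0.7, -0.7]
width: 0.027
finger_force: 30.0
```

Run:
```python
from h import *
print(go((.50,.09,.22),87))
```

```text
(array([-18.88,  33.84,  -0.23]), np.float64(5.26), 'cur', array([ 460.6, -295.5,  218.8]), np.float64(113.3), 'w', 27.0, 'ff', 30.0, 't', 17.2, 'j', array([-0.77,  0.25,  1.55, -0.  ,  1.34, -2.75]))
```

Emit:
arm_command --rows '[[[0, 0, 0], 1.31], [[0, 0, 0], 1.31], [[0, 0, 0], 1.32], [[0, 0, 0], 1.32], [[-0.2, 4.3, 0], 0], [[-0.2, 4.3, 0], 0], [[-0.2, 4.3, 0], 0], [[-0.2, 4.3, 0], 0], [[-0.2, 4.3, 0], 0], [[-0.2, 4.3, 0], 0]]'

```text
t: 18.2
tool_pos: [0.4838, -0.0357, 0.2143]
tool_rot: [-0.002, 0.026, 1.0, 0.001]
contact_force: [0.8, -0.7, -1.2]
width: 0.0267
finger_force: 30.0
```

Emit:
arm_command --rows '[[[-0.2, 4.3, 0], 0], [[-0.2, 4.3, 0], 0], [[-0.3, 4.3, 0], 0], [[0, 0, 3], 0], [[0, 0, 3], 0], [[0, 0, 0], 0], [[0, 0, 0], 0]]'

```text
t: 18.9
tool_pos: [0.4977, 0.0907, 0.1553]
tool_rot: [-0.002, 0.026, 1.0, 0.0]
contact_force: [-0.1, 0.9, 0.2]
width: 0.0265
finger_force: 30.0
```

Run:
```python
from h import *
print(go((.50,.09,.121),87))
```

```text
(array([-0.24, -0.05,  3.43]), np.float64(0.0), 'cur', array([497.7,  90.7, 155.3]), np.float64(87.0), 'w', 26.5, 'ff', 30.0, 't', 18.9, 'j', array([-0.04,  0.24,  1.73, -0.  ,  1.18, -1.56]))
```

Emit:
arm_command --rows '[[[-0.2, 0, 1.6], 0], [[0, 0, 1.2], 0], [[0, 0, 0.6], 0], [[0, 0, 0], 0], [[0, 0, 0], 0], [[0, 0, 0], 0]]'

```text
t: 19.5
tool_pos: [0.5014, 0.0905, 0.1233]
tool_rot: [0.001, 0.026, 1.0, -0.0]
contact_force: [0.3, -0.4, -0.6]
width: 0.0268
finger_force: 30.0
```

Emit:
arm_command --rows '[[[0, 0, 0], 0], [[0, 0, 0], 0], [[0, 0, 0], 0], [[0, 0, -1], 0], [[0, 0, -4], 0], [[0, 0, -5], 0], [[0, -4, -1], 0], [[0, -4, 0], 0], [[0, -4, 0], 0], [[0, -4, 0], 0]]' --claw 0.45

```text
t: 20.5
tool_pos: [0.4925, -0.0705, 0.2339]
tool_rot: [0.001, 0.026, 1.0, -0.0]
contact_force: [0.7, -0.4, -0.1]
width: 0.042
finger_force: 0.0
```

Run:
```python
from h import *
print(go((.466,-.385,.18),16.8),"then",go((.466,-.385,.12),16.8)[0])
```

```text
(array([  1.04, -31.54,   5.4 ]), np.float64(14.05), 'cur', array([492.5, -70.5, 233.9]), np.float64(87.1), 'w', 42.0, 'ff', 0.0, 't', 20.5, 'j', array([-0.37,  0.15,  1.63,  0.  ,  1.36, -1.89])) then [  1.05 -31.54  11.4 ]
```

Emit:
arm_command --rows '[[[0.1, -4.4, 0], 0], [[0.1, -4.4, 0], 0], [[0.1, -4.4, 0], 0], [[0.1, -4.4, 0], 0], [[0.2, -4.4, 0], 0], [[0.2, -4.4, 1], 0], [[0.2, -4.4, 1], 0], [[0, 0, 4.4], 0], [[0, 0, 5], 0], [[0, 0, 0], 1.55]]' --claw 0.65

```text
t: 21.5
tool_pos: [0.463, -0.3732, 0.112]
tool_rot: [-0.005, 0.095, 0.995, 0.004]
contact_force: [0.3, 0.1, -0.9]
width: 0.0604
finger_force: 0.0
```

Emit:
arm_command --rows '[[[0, 0, 0], 1.56], [[0, 0, 0], 1.56], [[0, 0, 0], 1.56], [[0, 0, 0], 1.56], [[0, 0, 0], 1.56], [[0, 0, 0], 1.56], [[0, 0, 0], 1.56], [[0, 0, 0], 1.56], [[0, 0, 0], 0], [[0, 0, 0], 0]]'

```text
t: 22.5
tool_pos: [0.4667, -0.3764, 0.1192]
tool_rot: [0.0, 0.594, 0.804, -0.0]
contact_force: [-0.5, 0.1, 0.7]
width: 0.0605
finger_force: 0.0
```

Run:
```python
from h import *
rocks("w8"); print(go((.466,-.385,.007),16.8))
```

```text
rock [159. 327.] [ 371.9 -469.3] [21.9 13.8] 16.8
rock [474. 327.] [ 597.4 -399.5] [21.2 14.6] 17.3
rock [474. 285.] [ 584.8 -371.8] [32.7 29.7] -44.0
rock [310. 255.] [ 464.6 -384.5] [43.8 28.5] -72.9
rock [414. 206.] [ 523.  -329.2] [37.9 26.2] -41.7
rock [518. 160.] [ 578.6 -280.7] [46.8 31.3] 45.7
(array([-0.8 , -0.32, 11.2 ]), np.float64(0.05), 'cur', array([ 466.7, -376.4,  119. ]), np.float64(17.1), 'w', 60.1, 'ff', 0.0, 't', 22.6, 'j', array([-0.86,  0.43,  1.55, -0.  ,  1.17, -1.16]))
```

Emit:
arm_command --rows '[[[-0.8, -0.35, 3.5], 0], [[0, 0, 3.5], 0], [[0, 0, 2.5], 0], [[0, 0, 1.2], 0], [[0, 0, 0.5], 0], [[0, 0, 0], 0], [[0, 0, 0], 0]]'

```text
t: 23.25
tool_pos: [0.4663, -0.3858, 0.008]
tool_rot: [0.001, 0.596, 0.803, -0.0]
contact_force: [0.2, 0.2, 0.6]
width: 0.0605
finger_force: 0.0
```

Emit:
arm_command --rows '[[[0, 0, 0], 0], [[0, 0, 0], 0], [[0, 0, 0], 0], [[0, 0, 0], 0], [[0, 0, 0], 0], [[0, 0, 0], 0], [[0, 0, 0], 0]]' --claw 0.0

```text
t: 23.95
tool_pos: [0.4656, -0.385, 0.0069]
tool_rot: [0.0, 0.596, 0.803, -0.0]
contact_force: [0.1, -0.3, 3.5]
width: 0.0297
finger_force: 30.0
```

Emit:
arm_command --rows '[[[0, 0, -1], 0], [[0, 0, -3], 0], [[0, 0, -4], 0], [[0, 0, -4], 0], [[0, 0, -4], 0], [[0, 0, -4], 0], [[0, 0, -1], 0], [[0, 0, 0], -1.5], [[0, 0, 0], -1.5], [[0, 0, 0], -1.5]]'

```text
t: 24.95
tool_pos: [0.4651, -0.3844, 0.2159]
tool_rot: [-0.001, 0.425, 0.905, 0.0]
contact_force: [-0.4, 0.3, -0.2]
width: 0.03
finger_force: 30.0
```

Emit:
arm_command --rows '[[[0, 0, 0], -1.5], [[0, 0, 0], -1.5], [[0, 0, 0], -1.5], [[0, 0, 0], -1.5], [[0, 0, 0], -1.5], [[0, 0, 0], -1.5], [[0, 0, 0], -0.48], [[0, 0, 0], 0], [[0, 0, 0], 0]]'

```text
t: 25.85
tool_pos: [0.4653, -0.3846, 0.216]
tool_rot: [-0.0, 0.029, 1.0, 0.0]
contact_force: [0.3, 0.4, -0.5]
width: 0.0297
finger_force: 30.0
```

Run:
```python
from h import *
print(go((.556,.09,.22),87))
```

```text
(array([-6.31, 47.91, -0.36]), np.float64(-0.06), 'cur', array([ 465.3, -384.6,  216. ]), np.float64(86.7), 'w', 29.7, 'ff', 30.0, 't', 25.9, 'j', array([-0.88,  0.36,  1.4 , -0.  ,  1.38, -2.39]))
```

Emit:
arm_command --rows '[[[-0.57, 4.35, 0], 0], [[-0.57, 4.35, 0], 0], [[-0.57, 4.35, 0], 0], [[-0.57, 4.35, 0], 0], [[-0.57, 4.35, 0], 0], [[-0.57, 4.35, 0], 0], [[-0.57, 4.35, 0], 0], [[-0.57, 4.35, 0], 0], [[-0.57, 4.35, 0], 0], [[-0.57, 4.35, 0], 0]]'

```text
t: 26.85
tool_pos: [0.5469, 0.048, 0.2166]
tool_rot: [0.0, 0.029, 1.0, -0.0]
contact_force: [0.9, -0.7, -1.2]
width: 0.03
finger_force: 30.0
```

Emit:
arm_command --rows '[[[-0.57, 4.4, 0], -0.06], [[0, 0, 3], 0], [[0, 0, 3], 0], [[0, 0, 0], 0], [[0, 0, 0], 0], [[0, 0, 0], 0]]'

```text
t: 27.45
tool_pos: [0.5563, 0.0894, 0.1583]
tool_rot: [0.001, 0.026, 1.0, -0.0]
contact_force: [0.2, -0.6, -0.0]
width: 0.0297
finger_force: 30.0
```

Run:
```python
from h import *
rocks("w9",.139);print(go((.556,.09,.122),87))
```

```text
rock [396. 327.] [582.8 130.9] [10.1  8. ] -0.4
rock [236. 327.] [578.3  45.1] [10.1  8. ] -5.6
rock [314. 294.] [563.5  88.9] [42.9 37.2] -3.0
rock [608. 204.] [530.3 230.4] [69.8 36.4] 8.6
rock [312. 175.] [502.3  90.2] [36.3 25.6] -3.4
(array([0.05, 0.06, 3.65]), np.float64(0.0), 'cur', array([556.4,  89.3, 158.5]), np.float64(87.0), 'w', 29.5, 'ff', 30.0, 't', 27.5, 'j', array([-0.04,  0.33,  1.59, -0.  ,  1.22, -1.56]))
```

View pics/w9.png

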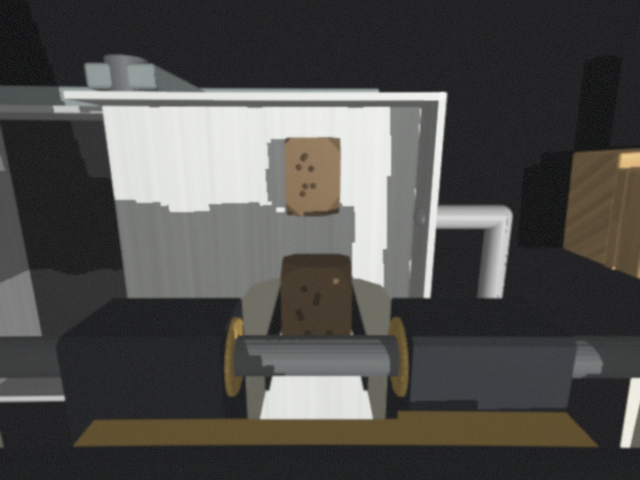

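Emit:
arm_command --rows '[[[0, 0, 1.7], 0], [[0, 0, 1.3], 0], [[0, 0, 0.6], 0], [[0, 0, 0], 0], [[0, 0, 0], 0], [[0, 0, 0], 0]]'

```text
t: 28.1
tool_pos: [0.5554, 0.0897, 0.121]
tool_rot: [0.0, 0.026, 1.0, 0.0]
contact_force: [-0.0, -0.1, -1.4]
width: 0.0297
finger_force: 30.0
```

Emit:
arm_command --rows '[[[0, 0, 0], 0], [[0, 0, 0], 0], [[0, 0, 0], 0], [[0, 0, -1], 0], [[0, 0, -4], 0], [[0, 0, -5], 0], [[0, -4.3, -1], 0], [[0, -4.3, 0], 0], [[0, -4.3, 0], 0], [[0, -4.3, 0], 0]]' --claw 0.48

```text
t: 29.1
tool_pos: [0.5463, -0.0834, 0.232]
tool_rot: [0.001, 0.025, 1.0, -0.0]
contact_force: [0.1, -0.2, 0.0]
width: 0.045
finger_force: 0.0
```

Emit:
arm_command --rows '[[[0, -4.3, 0], 0], [[0, -4.3, 0], 0], [[0, -4.3, 0], 0], [[0, -4.3, 0], 0], [[0, -4.3, 0], 0], [[0, 0, 3], 0], [[0, 0, 3], 1.6], [[0, 0, 2], 1.5], [[0, 0, 0], 1.5], [[0, 0, 0], 1.5]]' --claw 0.65

```text
t: 30.1
tool_pos: [0.535, -0.2965, 0.1503]
tool_rot: [-0.001, 0.29, 0.957, 0.0]
contact_force: [0.5, -0.7, 0.1]
width: 0.0606
finger_force: 0.0
```

Emit:
arm_command --rows '[[[0, 0, 0], 1.6], [[0, 0, 0], 0], [[0, 0, 0], 0], [[0, 0, 0], 0]]'

```text
t: 30.5
tool_pos: [0.5354, -0.2968, 0.151]
tool_rot: [0.0, 0.352, 0.936, -0.0]
contact_force: [-0.2, -0.1, -0.3]
width: 0.0606
finger_force: 0.0
```

Run:
```python
from h import *
rocks("w10"); print(go((.523,-.3295,.12),48.5))
```

```text
rock [290. 327.] [ 579.  -364.9] [24.5 13.7] 48.7
rock [474. 327.] [ 680.3 -247.6] [23.9 15.5] 49.0
rock [159. 327.] [ 505.7 -446.6] [23.2 15.5] 48.5
rock [369. 262.] [ 580.2 -278.6] [40.  31.1] 48.7
rock [278. 250.] [ 523.6 -328.1] [37.5 25.6] -42.1
(array([-1.23, -3.28,  3.09]), np.float64(0.04), 'cur', array([ 535.4, -296.8,  150.9]), np.float64(48.7), 'w', 60.4, 'ff', 0.0, 't', 30.6, 'j', array([-0.69,  0.42,  1.48, -0.  ,  1.25, -1.54]))
```

Emit:
arm_command --rows '[[[-1.2, -3.2, 1], 0], [[0, 0, 4], 0], [[0, 0, 4], 0], [[0, 0, 3], 0], [[0, 0, 1.8], 0], [[0, 0, 0.6], 0], [[0, 0, 0], 0], [[0, 0, 0], 0]]'

```text
t: 31.35
tool_pos: [0.5239, -0.3293, 0.0078]
tool_rot: [0.001, 0.354, 0.935, -0.0]
contact_force: [0.1, 0.0, 0.3]
width: 0.0607
finger_force: 0.0
```

Emit:
arm_command --rows '[[[0, 0, 0], 0], [[0, 0, 0], 0], [[0, 0, 0], 0], [[0, 0, 0], 0], [[0, 0, 0], 0], [[0, 0, 0], 0], [[0, 0, 0], 0]]' --claw 0.0

```text
t: 32.05
tool_pos: [0.5233, -0.3287, 0.0069]
tool_rot: [0.0, 0.354, 0.935, -0.0]
contact_force: [-0.4, 0.4, 2.4]
width: 0.026
finger_force: 30.0
```

Emit:
arm_command --rows '[[[0, 0, -1], 0], [[0, 0, -3], 0], [[0, 0, -4], 0], [[0, 0, -4], 0], [[0, 0, -4], 0], [[0, 0, -4], 0], [[0, 0, -1], 0], [[0, 0, 0], -1.5], [[0, 0, 0], -1.5], [[0, 0, 0], -1.5]]'

```text
t: 33.05
tool_pos: [0.5227, -0.3283, 0.216]
tool_rot: [-0.001, 0.162, 0.987, 0.0]
contact_force: [0.1, -0.7, -1.5]
width: 0.0259
finger_force: 30.0
```

Emit:
arm_command --rows '[[[0, 0, 0], -1.5], [[0, 0, 0], -1.66], [[0, 0, 0], 0], [[0, 0, 0], 0]]'

```text
t: 33.45
tool_pos: [0.5228, -0.3284, 0.216]
tool_rot: [-0.0, 0.029, 1.0, 0.0]
contact_force: [0.4, -0.5, -0.8]
width: 0.0258
finger_force: 30.0
```

Run:
```python
from h import *
print(go((.61,.088,.22),87))
```

```text
(array([-6.26, 42.08, -0.37]), np.float64(-0.07), 'cur', array([ 522.8, -328.4,  216. ]), np.float64(86.6), 'w', 25.8, 'ff', 30.0, 't', 33.5, 'j', array([-0.74,  0.38,  1.37, -0.  ,  1.39, -2.25]))
```

Emit:
arm_command --rows '[[[-0.63, 4.2, 0], 0], [[-0.63, 4.2, 0], 0], [[-0.63, 4.2, 0], 0], [[-0.63, 4.2, 0], 0], [[-0.63, 4.2, 0], 0], [[-0.63, 4.2, 0], 0], [[-0.63, 4.2, 0], 0], [[-0.63, 4.2, 0], 0], [[-0.63, 4.2, 0], 0], [[-0.63, 4.2, 0], 0]]'

```text
t: 34.45
tool_pos: [0.609, 0.089, 0.2165]
tool_rot: [-0.0, 0.029, 1.0, -0.0]
contact_force: [0.6, -0.4, -0.4]
width: 0.0257
finger_force: 30.0
```

Emit:
arm_command --rows '[[[0, 0, 0], -0.07], [[0, 0, 3], 0], [[0, 0, 3], 0], [[0, 0, 0], 0], [[0, 0, 0], 0], [[0, 0, 0], 0]]'

```text
t: 35.05
tool_pos: [0.6101, 0.0867, 0.1584]
tool_rot: [0.001, 0.025, 1.0, -0.0]
contact_force: [0.0, -0.8, -0.1]
width: 0.0257
finger_force: 30.0
```

Run:
```python
from h import *
rocks("w11",.139);print(go((.61,.088,.122),87))
```

```text
rock [387. 327.] [636.4 123.3] [10.1  7.5] -0.6
rock [246. 327.] [632.6  47.7] [9.9 8.1] -3.0
rock [316. 300.] [619.6  86.3] [40.  32.1] -3.4
rock [316. 175.] [556.1  89.4] [39.5 28.6] -2.9
rock [611. 135.] [547.2 225. ] [58.2 30.2] 9.1
rock [312.  57.] [503.6  90.2] [38.2 25.7] -2.9
(array([0.04, 0.12, 3.66]), np.float64(0.03), 'cur', array([610.3,  86.8, 158.6]), np.float64(87.1), 'w', 25.6, 'ff', 30.0, 't', 35.1, 'j', array([-0.04,  0.42,  1.46, -0.  ,  1.26, -1.56]))
```

Next rock b at (.580,-.279); closing 136 (= −43 equivalent).

Emit:
arm_command --rows '[[[0, 0.1, 1.7], 0], [[0, 0, 1.3], 0], [[0, 0, 0.6], 0], [[0, 0, 0], 0], [[0, 0, 0], 0], [[0, 0, 0], 0]]'

```text
t: 35.7
tool_pos: [0.6093, 0.0882, 0.121]
tool_rot: [0.0, 0.024, 1.0, -0.0]
contact_force: [0.6, -0.1, -0.5]
width: 0.0259
finger_force: 30.0
```

Emit:
arm_command --rows '[[[0, 0, 0], 0], [[0, 0, 0], 0], [[0, 0, 0], 0], [[0, 0, -1], 0], [[0, 0, -4], 0], [[0, 0, -5], 0], [[0, -4.3, -1], 0], [[0, -4.3, 0], 0], [[0, -4.3, 0], 0], [[0, -4.3, 0], 0]]' --claw 0.44

```text
t: 36.7
tool_pos: [0.6007, -0.0849, 0.232]
tool_rot: [0.001, 0.024, 1.0, -0.0]
contact_force: [0.2, -0.9, 0.7]
width: 0.041
finger_force: 0.0
```

Emit:
arm_command --rows '[[[0, -4.3, 0], 0], [[0, -4.3, 0], 0], [[0, -4.3, 0], 0], [[0, -4.3, 0], 0], [[0, 0, 3], 0], [[0, 0, 3], -1.6], [[0, 0, 2], -1.6], [[0, 0, 0], -1.6], [[0, 0, 0], -1.6], [[0, 0, 0], -1.6]]' --claw 0.65

```text
t: 37.7
tool_pos: [0.5925, -0.2554, 0.1512]
tool_rot: [0.0, -0.322, 0.947, -0.0]
contact_force: [-0.1, 0.3, 0.9]
width: 0.0602
finger_force: 0.0
```

Emit:
arm_command --rows '[[[0, 0, 0], -1.6], [[0, 0, 0], 0], [[0, 0, 0], 0], [[0, 0, 0], 0]]'

```text
t: 38.1
tool_pos: [0.5924, -0.2553, 0.151]
tool_rot: [0.0, -0.383, 0.924, -0.0]
contact_force: [-0.4, -0.4, 0.9]
width: 0.0606
finger_force: 0.0
```

Run:
```python
from h import *
rocks("w12"); print(go((.580,-.2795,.007),136.2))
```

```text
rock [473. 328.] [ 552.6 -108. ] [24.5 15.5] -44.7
rock [159. 327.] [ 740.  -294.8] [23.  15.5] -45.2
rock [303. 204.] [ 582.2 -280.4] [39.3 26.6] 46.1
rock [201. 121.] [ 591.4 -376. ] [37.3 26.5] -44.7
(array([ 2.59, -0.83, 14.39]), np.float64(-0.22), 'cur', array([ 592.4, -255.3,  150.9]), np.float64(135.1), 'w', 60.5, 'ff', 0.0, 't', 38.1, 'j', array([-0.58,  0.47,  1.39,  0.  ,  1.28, -2.94]))
```

Emit:
arm_command --rows '[[[2.55, -0.9, 1], 0], [[0, 0, 4], -0.2], [[0, 0, 4], 0], [[0, 0, 3], 0], [[0, 0, 1.8], 0], [[0, 0, 0.6], 0], [[0, 0, 0], 0], [[0, 0, 0], 0]]'

```text
t: 38.95
tool_pos: [0.5817, -0.2803, 0.0079]
tool_rot: [0.001, -0.392, 0.92, -0.001]
contact_force: [-0.2, 1.1, 0.7]
width: 0.0606
finger_force: 0.0
```

Emit:
arm_command --rows '[[[0, 0, 0], 0], [[0, 0, 0], 0], [[0, 0, 0], 0], [[0, 0, 0], 0], [[0, 0, 0], 0], [[0, 0, 0], 0], [[0, 0, 0], 0]]' --claw 0.0

```text
t: 39.65
tool_pos: [0.5809, -0.2798, 0.0069]
tool_rot: [0.0, -0.392, 0.92, -0.0]
contact_force: [0.2, 0.0, 3.0]
width: 0.0281
finger_force: 30.0
```

Emit:
arm_command --rows '[[[0, 0, -1], 0], [[0, 0, -3], 0], [[0, 0, -4], 0], [[0, 0, -4], 0], [[0, 0, -4], 0], [[0, 0, -4], 0], [[0, 0, -1], 0], [[0, 0, 0], 1.6], [[0, 0, 0], 1.6], [[0, 0, 0], 1.6]]'

```text
t: 40.65
tool_pos: [0.5803, -0.2794, 0.2159]
tool_rot: [-0.001, -0.19, 0.982, 0.001]
contact_force: [-0.6, -0.9, -1.3]
width: 0.0277
finger_force: 30.0
```

Emit:
arm_command --rows '[[[0, 0, 0], 1.6], [[0, 0, 0], 1.6], [[0, 0, 0], 1.6], [[0, 0, 0], 0.24], [[0, 0, 0], 0], [[0, 0, 0], 0]]'

```text
t: 41.25
tool_pos: [0.5806, -0.2796, 0.2163]
tool_rot: [-0.0, 0.025, 1.0, 0.0]
contact_force: [-0.4, 1.1, -0.5]
width: 0.028
finger_force: 30.0
```

Run:
```python
from h import *
print(go((.525,.025,.22),87))
```

```text
(array([ 7.06, 30.15, -0.36]), np.float64(0.03), 'cur', array([ 580.6, -279.6,  216.3]), np.float64(87.2), 'w', 28.0, 'ff', 30.0, 't', 41.2, 'j', array([-0.62,  0.43,  1.29,  0.  ,  1.42, -2.14]))
```

Emit:
arm_command --rows '[[[1, 4.3, 0], 0], [[1, 4.3, 0], 0], [[1, 4.3, 0], 0], [[1, 4.3, 0], 0], [[1, 4.3, 0], 0], [[1, 4.3, 0], 0], [[1, 4.35, 0], 0], [[0, 0, 3], 0], [[0, 0, 3], 0], [[0, 0, 0], 0]]'

```text
t: 42.25
tool_pos: [0.5236, 0.026, 0.1533]
tool_rot: [-0.004, 0.025, 1.0, 0.0]
contact_force: [0.0, 0.0, -1.3]
width: 0.0281
finger_force: 30.0
```

Emit:
arm_command --rows '[[[0, 0, 0], 0], [[0, 0, 0], 0]]'

```text
t: 42.45
tool_pos: [0.5278, 0.0245, 0.1582]
tool_rot: [0.001, 0.026, 1.0, -0.0]
contact_force: [0.9, -0.0, -0.1]
width: 0.0274
finger_force: 30.0
```

Run:
```python
from h import *
rocks("w13",.139);print(go((.525,.025,.122),87))
```

```text
rock [391. 327.] [554.1  63.4] [9.9 8.1] -2.8
rock [241. 327.] [549.9 -17.3] [9.9 8.1] -3.1
rock [437. 289.] [534.3  87. ] [30.6 10.5] 87.1
rock [316. 297.] [535.5  23.9] [43.  35.3] -3.0
rock [441. 223.] [501.5  89. ] [38.2 27.9] -2.5
(array([0.3 , 0.05, 3.63]), np.float64(-0.0), 'cur', array([527.8,  24.4, 158.3]), np.float64(87.0), 'w', 27.8, 'ff', 30.0, 't', 42.5, 'j', array([-0.17,  0.27,  1.68, -0.  ,  1.19, -1.68]))
```

Emit:
arm_command --rows '[[[0.2, 0, 1.7], 0], [[0, 0, 1.3], 0], [[0, 0, 0.6], 0], [[0, 0, 0], 0], [[0, 0, 0], 0], [[0, 0, 0], 0]]'

```text
t: 43.1
tool_pos: [0.5253, 0.0249, 0.1216]
tool_rot: [0.001, 0.026, 1.0, -0.0]
contact_force: [1.4, -0.4, -0.7]
width: 0.0279
finger_force: 30.0
```

Emit:
arm_command --rows '[[[0, 0, 0], 0], [[0, 0, 0], 0], [[0, 0, 0], 0], [[0, 0, -1], 0], [[0, 0, -4], 0], [[0, 0, -5], 0], [[-0.9, -4.3, -1], 0], [[-0.9, -4.3, 0], 0], [[-0.9, -4.3, 0], 0], [[-0.9, -4.3, 0], 0]]' --claw 0.45

```text
t: 44.1
tool_pos: [0.5518, -0.1501, 0.232]
tool_rot: [0.001, 0.026, 1.0, -0.0]
contact_force: [0.7, 0.9, 0.2]
width: 0.0417
finger_force: 0.0
```

Emit:
arm_command --rows '[[[-0.9, -4.3, 0], 0], [[-0.9, -4.3, 0], 0], [[-0.9, -4.3, 0], 0], [[-0.9, -4.3, 0], 0], [[-0.9, -4.3, 0], 0], [[0, 0, 3], 0], [[0, 0, 3], 1.6], [[0, 0, 2], 1.6], [[0, 0, 0], 1.6], [[0, 0, 0], 1.6]]' --claw 0.65

```text
t: 45.1
tool_pos: [0.5849, -0.3653, 0.15]
tool_rot: [-0.001, 0.303, 0.953, 0.0]
contact_force: [-0.4, 0.2, 0.8]
width: 0.0606
finger_force: 0.0
```

Emit:
arm_command --rows '[[[0, 0, 0], 1.6], [[0, 0, 0], 0.4], [[0, 0, 0], 0], [[0, 0, 0], 0]]'

```text
t: 45.5
tool_pos: [0.5854, -0.3657, 0.1511]
tool_rot: [0.0, 0.382, 0.924, -0.0]
contact_force: [0.5, -0.3, -0.2]
width: 0.0608
finger_force: 0.0
```

Run:
```python
from h import *
rocks("w14"); print(go((.5915,-.3765,.007),44.8))
```

```text
rock [473. 328.] [ 733. -326.] [24.5 15.5] 45.4
rock [159. 327.] [ 546.1 -513.5] [24.5 15.5] 44.8
rock [311. 250.] [ 591.1 -376.6] [35.6 26.6] -44.9
(array([-1.19, -0.34, 14.41]), np.float64(0.06), 'cur', array([ 585.4, -365.7,  151.1]), np.float64(45.1), 'w', 60.3, 'ff', 0.0, 't', 45.5, 'j', array([-0.72,  0.55,  1.25,  0.  ,  1.33, -1.51]))
```

Emit:
arm_command --rows '[[[-1.2, -0.35, 1], 0], [[0, 0, 4], 0], [[0, 0, 4], 0], [[0, 0, 3], 0], [[0, 0, 1.8], 0], [[0, 0, 0.6], 0], [[0, 0, 0], 0], [[0, 0, 0], 0]]'

```text
t: 46.35
tool_pos: [0.5921, -0.3775, 0.0076]
tool_rot: [0.001, 0.383, 0.924, -0.0]
contact_force: [-0.5, 0.0, 0.1]
width: 0.0606
finger_force: 0.0
```

Emit:
arm_command --rows '[[[0, 0, 0], 0], [[0, 0, 0], 0], [[0, 0, 0], 0], [[0, 0, 0], 0], [[0, 0, 0], 0], [[0, 0, 0], 0], [[0, 0, 0], 0]]' --claw 0.0

```text
t: 47.05
tool_pos: [0.5915, -0.3766, 0.007]
tool_rot: [0.0, 0.383, 0.924, -0.0]
contact_force: [-0.6, 0.6, 4.5]
width: 0.0278
finger_force: 29.9
```

Emit:
arm_command --rows '[[[0, 0, -1], 0], [[0, 0, -3], 0], [[0, 0, -4], 0], [[0, 0, -4], 0], [[0, 0, -4], 0], [[0, 0, -4], 0], [[0, 0, -1], 0], [[0, 0, 0], -1.6], [[0, 0, 0], -1.6], [[0, 0, 0], -1.6]]'

```text
t: 48.05
tool_pos: [0.5909, -0.3763, 0.2158]
tool_rot: [-0.001, 0.179, 0.984, 0.0]
contact_force: [-0.7, -0.2, 0.1]
width: 0.0282
finger_force: 29.9
```

Emit:
arm_command --rows '[[[0, 0, 0], -1.6], [[0, 0, 0], -1.6], [[0, 0, 0], -0.4], [[0, 0, 0], 0], [[0, 0, 0], 0], [[0, 0, 0], 0]]'

```text
t: 48.65
tool_pos: [0.5912, -0.3765, 0.2162]
tool_rot: [-0.0, 0.026, 1.0, 0.0]
contact_force: [-0.1, 0.2, -2.0]
width: 0.0277
finger_force: 29.9
```

Run:
```python
from h import *
print(go((.583,.023,.22),87))
```

```text
(array([ 2.93, 39.85, -0.36]), np.float64(-0.01), 'cur', array([ 591.2, -376.5,  216.2]), np.float64(87.0), 'w', 27.7, 'ff', 29.9, 't', 48.6, 'j', array([-0.73,  0.54,  1.12, -0.  ,  1.48, -2.24]))
```

Emit:
arm_command --rows '[[[0.3, 4, 0], 0], [[0.3, 4, 0], 0], [[0.3, 4, 0], 0], [[0.3, 4, 0], 0], [[0.3, 4, 0], 0], [[0.3, 4, 0], 0], [[0.3, 4, 0], 0], [[0.3, 4, 0], 0], [[0.3, 4, 0], 0], [[0.2, 3.85, 0], 0]]'

```text
t: 49.65
tool_pos: [0.5828, 0.0246, 0.2169]
tool_rot: [0.0, 0.026, 1.0, 0.0]
contact_force: [0.2, -1.0, -1.2]
width: 0.0278
finger_force: 29.9
```

Emit:
arm_command --rows '[[[0, 0, 3], 0], [[0, 0, 3], 0], [[0, 0, 0], 0], [[0, 0, 0], 0], [[0, 0, 0], 0]]'

```text
t: 50.15
tool_pos: [0.5843, 0.0224, 0.1584]
tool_rot: [0.001, 0.026, 1.0, -0.0]
contact_force: [0.7, 0.1, -0.8]
width: 0.0279
finger_force: 29.9
```

Run:
```python
from h import *
rocks("w15",.139);print(go((.583,.023,.122),87))
```

```text
rock [391. 327.] [610.7  61.4] [9.9 8.1] -2.9
rock [241. 327.] [606.5 -19.4] [9.9 8.2] -3.1
rock [316. 300.] [593.9  21.7] [39.3 35.4] -3.0
rock [439. 218.] [555.1  86.6] [40.9 33.1] -2.9
rock [315. 167.] [526.4  24.4] [39.4 26.9] -2.0
rock [449. 107.] [502.5  88.6] [36.4 28.4] -3.2
(array([0.15, 0.06, 3.65]), np.float64(-0.01), 'cur', array([584.4,  22.4, 158.5]), np.float64(87.0), 'w', 27.6, 'ff', 29.9, 't', 50.2, 'j', array([-0.15,  0.36,  1.54,  0.  ,  1.24, -1.67]))
```

Emit:
arm_command --rows '[[[0.1, 0, 1.7], 0], [[0, 0, 1.3], 0], [[0, 0, 0.6], 0], [[0, 0, 0], 0], [[0, 0, 0], 0], [[0, 0, 0], 0]]'

```text
t: 50.8
tool_pos: [0.5824, 0.0229, 0.121]
tool_rot: [0.0, 0.026, 1.0, -0.0]
contact_force: [-0.3, -0.2, -0.5]
width: 0.0276
finger_force: 30.0
```

Emit:
arm_command --rows '[[[0, 0, 0], 0], [[0, 0, 0], 0], [[0, 0, 0], 0], [[0, 0, -1], 0], [[0, 0, -4], 0], [[0, 0, -5], 0], [[0, 4, -3], 0], [[0, 4, 0], 0], [[0, 4, 0], 0], [[0, 4, 0], 0]]' --claw 0.45

```text
t: 51.8
tool_pos: [0.5906, 0.1841, 0.2522]
tool_rot: [0.001, 0.026, 1.0, 0.0]
contact_force: [0.5, 0.0, 0.1]
width: 0.0416
finger_force: 0.0
```

Emit:
arm_command --rows '[[[0, 0, 0], 0], [[0, 0, 0], 0], [[0, 0, 0], 0], [[0, 0, 0], 0]]' --claw 0.28

```text
t: 52.2
tool_pos: [0.5906, 0.1813, 0.2509]
tool_rot: [0.0, 0.027, 1.0, -0.0]
contact_force: [0.6, -0.8, -1.1]
width: 0.0263
finger_force: 0.0
```

Run:
```python
from h import *
im,p=snap("scene","s2"); cv2.imwrite("pics/s2c.png",cv2.resize(im[130:330,80:480],(800,400),interpolation=cv2.INTER_CUBIC))
im,p=snap("wrist","w16"); print(go((.571,.1828,.19),86.8))
```

```text
(array([1.97, 0.03, 6.08]), np.float64(0.02), 'cur', array([590.7, 181.5, 250.8]), np.float64(86.9), 'w', 26.2, 'ff', 0.0, 't', 52.3, 'j', array([ 0.12,  0.36,  1.31, -0.  ,  1.47, -1.4 ]))
```

View pics/s2c.png

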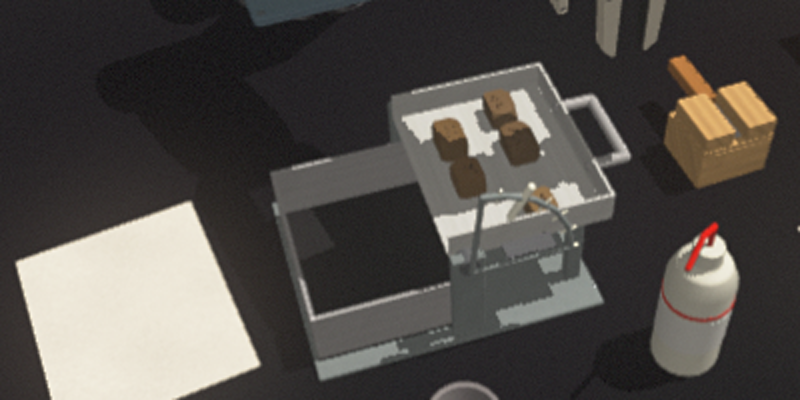

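View pics/w16.png

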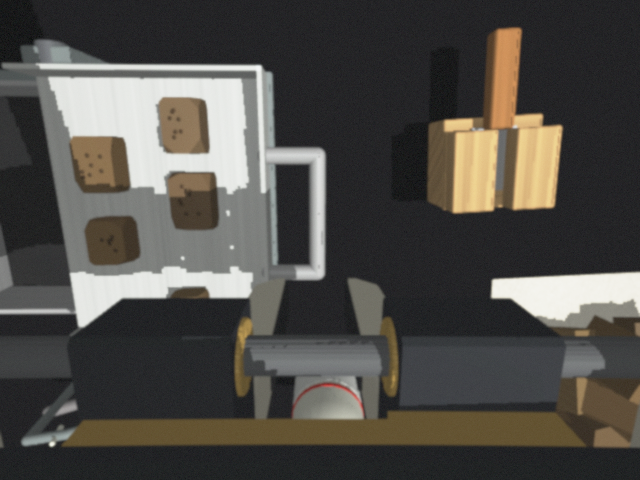

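Run:
```python
from h import *
im=cv2.imread("pics/w16.png"); V=im.max(2)
for r in(180,215,250):
    c=np.where(V[r,300:345]>110)[0]+300; print(r,c.min(),c.max(),(onz("wrist",[(c.min()-.5,r),(c.max()+.5,r)],.130)*1000).round(1).tolist())
print((onz("wrist",[(318,150),(318,279)],.13)*1000).round(1).tolist())
```

```text
180 310 325 [[545.7, 178.8], [546.4, 190.8]]
215 311 324 [[572.2, 178.1], [572.8, 188.8]]
250 311 324 [[599.9, 176.5], [600.5, 187.5]]
[[524.3, 186.3], [624.2, 181.1]]
```

Emit:
arm_command --rows '[[[1.9, 0.1, 0], 0], [[0, 0, 4], 0], [[0, 0, 3], 0], [[0, 0, 0], 0], [[0, 0, 0], 0], [[0, 0, 0], 0]]'

```text
t: 52.9
tool_pos: [0.5729, 0.1845, 0.1827]
tool_rot: [0.002, 0.026, 1.0, 0.0]
contact_force: [0.3, 0.4, 0.3]
width: 0.0258
finger_force: 0.0
```

Run:
```python
from h import *
print(go((.572,.1835,.115),87))
```

```text
(array([ 0.11, -0.11,  6.77]), np.float64(-0.0), 'cur', array([572.9, 184.5, 182.7]), np.float64(87.0), 'w', 25.8, 'ff', 0.0, 't', 52.9, 'j', array([ 0.13,  0.37,  1.46, -0.  ,  1.3 , -1.39]))
```

Emit:
arm_command --rows '[[[0, -0.1, 2], 0], [[0, 0, 2], 0], [[0, 0, 1.7], 0], [[0, 0, 1], 0], [[0, 0, 0], 0], [[0, 0, 0], 0], [[0, 0, 0], 0]]'

```text
t: 53.6
tool_pos: [0.5725, 0.1839, 0.1151]
tool_rot: [0.001, 0.026, 1.0, 0.0]
contact_force: [0.4, 0.6, -0.3]
width: 0.0262
finger_force: 0.0
```

Emit:
arm_command --rows '[[[0, 0, 0], 0], [[0, 0, 0], 0], [[0, 0, 0], 0], [[0, 0, 0], 0], [[0, 0, 0], 0]]' --claw 0.0 --grip_force 35

```text
t: 54.1
tool_pos: [0.5718, 0.183, 0.1142]
tool_rot: [0.0, 0.026, 1.0, -0.001]
contact_force: [-1.5, -4.9, 6.0]
width: 0.0109
finger_force: 35.0
```

Run:
```python
from h import *
s=robot.state();print(go((.572,.1835,.115),87),s["contact_force"])
p=lambda d:np.array([19*np.cos(np.radians(d))-1.5*np.sin(np.radians(d)),19*np.sin(np.radians(d))+1.5*np.cos(np.radians(d))])
a=np.array([p(d) for d in range(0,64,3)]); print(np.diff(a,axis=0).round(2).tolist())
```

```text
(array([-0.01,  0.05, -0.08]), np.float64(0.0), 'cur', array([571.8, 183. , 114.2]), np.float64(87.0), 'w', 10.9, 'ff', 35.0, 't', 54.1, 'j', array([ 0.12,  0.43,  1.55, -0.  ,  1.16, -1.39])) [-1.48061069 -4.88804635  6.01880645]
[[-0.1, 0.99], [-0.16, 0.99], [-0.21, 0.98], [-0.26, 0.96], [-0.31, 0.95], [-0.36, 0.93], [-0.41, 0.91], [-0.45, 0.89], [-0.5, 0.86], [-0.54, 0.84], [-0.59, 0.81], [-0.63, 0.78], [-0.67, 0.74], [-0.71, 0.71], [-0.74, 0.67], [-0.78, 0.63], [-0.81, 0.59], [-0.84, 0.54], [-0.86, 0.5], [-0.89, 0.45], [-0.91, 0.41]]
```

Emit:
arm_command --rows '[[[0, -0.1, -0.99], 0], [[0, -0.16, -0.99], 0], [[0, -0.21, -0.98], 0], [[0, -0.26, -0.96], 0], [[0, -0.31, -0.95], 0], [[0, -0.36, -0.93], 0], [[0, 0, 0], 0], [[0, 0, 0], 0]]'

```text
t: 54.9
tool_pos: [0.571, 0.1696, 0.1726]
tool_rot: [0.001, 0.026, 1.0, -0.0]
contact_force: [1.2, -2.8, 0.6]
width: 0.0107
finger_force: 35.0
```

Run:
```python
from h import *
s=robot.state();print(go((.572,.1835,.115),87),s["contact_force"])
```

```text
(array([-0.02,  1.4 ,  5.76]), np.float64(0.0), 'cur', array([571. , 169.6, 172.6]), np.float64(87.0), 'w', 10.7, 'ff', 35.0, 't', 54.9, 'j', array([ 0.1 ,  0.37,  1.49, -0.  ,  1.28, -1.42])) [ 1.23981093 -2.75795093  0.58850312]
```

Emit:
arm_command --rows '[[[0, -0.41, -0.91], 0], [[0, -0.45, -0.89], 0], [[0, -0.5, -0.86], 0], [[0, -0.54, -0.84], 0], [[0, -0.59, -0.81], 0], [[0, -0.63, -0.78], 0], [[0, -0.67, -0.74], 0], [[0, -0.71, -0.71], 0], [[0, -0.74, -0.67], 0], [[0, -0.78, -0.63], 0]]'

```text
t: 55.9
tool_pos: [0.568, 0.1136, 0.2512]
tool_rot: [0.001, 0.025, 1.0, 0.004]
contact_force: [3.0, 10.4, 0.2]
width: 0.0107
finger_force: 35.0
```

Emit:
arm_command --rows '[[[0, -0.81, -0.59], 0], [[0, -0.84, -0.54], 0], [[0, -0.86, -0.5], 0], [[0, -0.89, -0.45], 0], [[0, 0, 0], 0], [[0, 0, 0], 0], [[0, 0, 0], 0]]'

```text
t: 56.6
tool_pos: [0.5663, 0.0794, 0.2746]
tool_rot: [0.003, 0.025, 1.0, 0.003]
contact_force: [-2.0, 7.4, 14.0]
width: 0.0108
finger_force: 35.0
```

Run:
```python
from h import *
s=robot.state();print(go((.572,.1835,.115),87),s["contact_force"])
im,p=snap("scene","s3"); cv2.imwrite("pics/s3c.png",cv2.resize(im[100:330,200:460],None,fx=2.6,fy=2.6,interpolation=cv2.INTER_CUBIC))
h=np.array([.5645,-.0067]); y=s["tool_pos"][:2]-h; r=y@[.054,.9985]; z=s["tool_pos"][2]+.0158-.115
print("theta",np.degrees(np.arctan2(z,r)-np.arctan2(15,190)),np.hypot(r,z))
```

```text
(array([ 0.04, 10.32, 16.03]), np.float64(0.03), 'cur', array([566.3,  79.4, 274.6]), np.float64(87.1), 'w', 10.8, 'ff', 35.0, 't', 56.6, 'j', array([-0.06,  0.26,  1.39,  0.01,  1.48, -1.58])) [-2.01803327  7.37461238 14.0491152 ]
theta 59.34886983147103 0.19541983320876088
```

View pics/s3c.png

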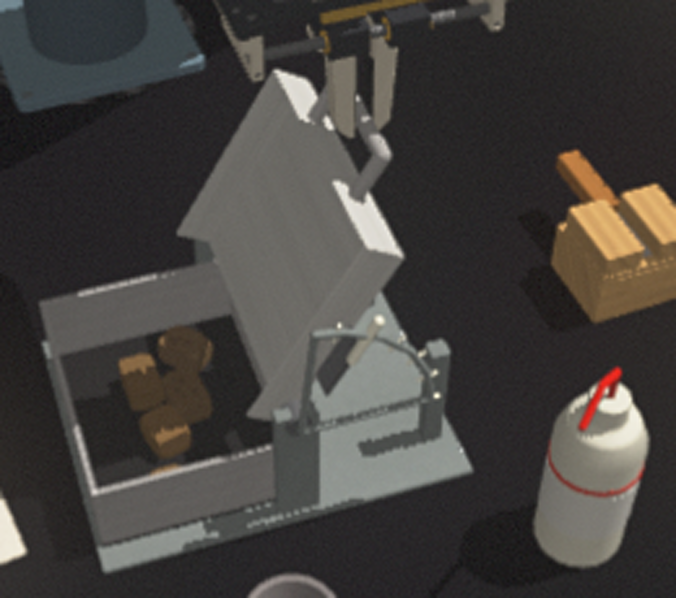

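Run:
```python
from h import *
h=np.array([.5645,-.0067,.115]); ex=np.array([.9985,-.054,0]); ey=np.array([.054,.9985,0]); ez=np.array([0,0,1.])
for t in(0,56,58,60,62,64):
    a=np.radians(t); q=[h+ex*.12+ (ey*np.cos(a)+ez*np.sin(a))*r for r in(0,.07,.1)]
    print(t,((proj("scene",q)-[200,100])*2.6).round(0).tolist())
im=cv2.imread("pics/s3.png"); cv2.imwrite("pics/s3d.png",cv2.resize(im[210:275,305:375],None,fx=8,fy=8,interpolation=cv2.INTER_CUBIC))
```

```text
0 [[298.0, 429.0], [389.0, 405.0], [427.0, 395.0]]
56 [[298.0, 429.0], [350.0, 363.0], [374.0, 333.0]]
58 [[298.0, 429.0], [348.0, 362.0], [370.0, 332.0]]
60 [[298.0, 429.0], [345.0, 362.0], [366.0, 332.0]]
62 [[298.0, 429.0], [342.0, 361.0], [362.0, 331.0]]
64 [[298.0, 429.0], [339.0, 361.0], [358.0, 330.0]]
```

View pics/s3d.png

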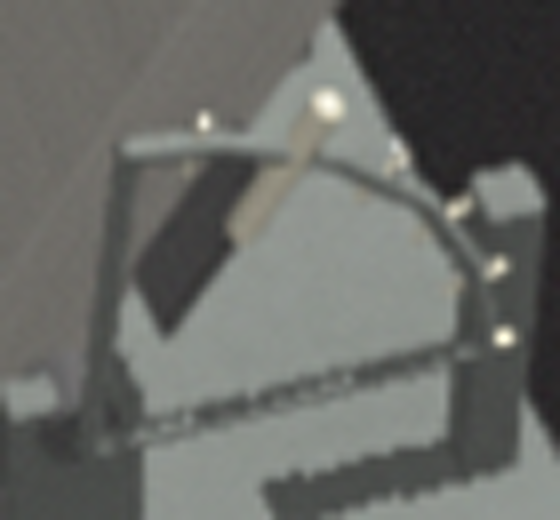

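Emit:
arm_command --rows '[[[0, -0.3, -0.15], 0], [[0, 0, 0], 0], [[0, 0, 0], 0], [[0, 0, 0], 0], [[0, 0, 0], 0], [[0, 0, 0], 0], [[0, 0, 0], 0], [[0, 0, 0], 0], [[0, 0, 0], 0], [[0, 0, 0], 0]]'

```text
t: 57.65
tool_pos: [0.5662, 0.0772, 0.2757]
tool_rot: [0.003, 0.025, 1.0, 0.004]
contact_force: [-1.9, 11.0, 11.7]
width: 0.0108
finger_force: 35.0
```

Emit:
arm_command --rows '[[[0, 0, 0], 0], [[0, 0, 0], 0], [[0, 0, 0], 0], [[0, 0, 0], 0], [[0, 0, 0], 0], [[0, 0, 0], 0], [[0, 0, 0], 0], [[0, 0, 0], 0], [[0, 0, 0], 0], [[0, 0, 0], 0]]'

```text
t: 58.65
tool_pos: [0.5662, 0.0773, 0.2757]
tool_rot: [0.003, 0.025, 1.0, 0.004]
contact_force: [-0.8, 9.9, 12.6]
width: 0.011
finger_force: 35.0
```

Emit:
arm_command --rows '[[[0, 0, 0], 0], [[0, 0, 0], 0], [[0, 0, 0], 0], [[0, 0, 0], 0], [[0, 0, 0], 0], [[0, 0, 0], 0], [[0, 0, 0], 0], [[0, 0, 0], 0], [[0, 0, 0], 0], [[0, 0, 0], 0]]'

```text
t: 59.65
tool_pos: [0.5663, 0.0773, 0.2758]
tool_rot: [0.003, 0.025, 1.0, 0.004]
contact_force: [-0.4, 11.1, 11.7]
width: 0.0108
finger_force: 35.0
```

Run:
```python
from h import *
s=robot.state();print(go((.572,.1835,.115),87),s["contact_force"])
im,p=snap("scene","s4"); H,S,V=cv2.split(cv2.cvtColor(im,cv2.COLOR_BGR2HSV))
m=(S>70)&(H<25)&(V<200);m[:,:200]=0;m[:,310:]=0;m[:195]=0;m[300:]=0
print([(b.mean(0).round().tolist(),cv2.contourArea(b)) for b in blobs(m,10)])
# dark pointer orientation
c=im[225:255,318:340].max(2); print((c<62).sum())
```

```text
(array([ 0.03, 10.52, 16.16]), np.float64(0.03), 'cur', array([566.3,  77.3, 275.8]), np.float64(87.2), 'w', 10.8, 'ff', 35.0, 't', 59.6, 'j', array([-0.06,  0.26,  1.39,  0.01,  1.48, -1.59])) [-0.44076599 11.14063856 11.74408605]
[([264.0, 248.0], 1091.0)]
35
```

Emit:
arm_command --rows '[[[0, 0.3, 0.15], 0], [[0, 0.89, 0.45], 0], [[0, 0.86, 0.5], 0], [[0, 0.84, 0.54], 0], [[0, 0.81, 0.59], 0], [[0, 0.78, 0.63], 0], [[0, 0.74, 0.67], 0], [[0, 0.71, 0.71], 0], [[0, 0.67, 0.74], 0], [[0, 0.63, 0.78], 0]]'

```text
t: 60.7
tool_pos: [0.5699, 0.1458, 0.2166]
tool_rot: [0.002, 0.026, 1.0, 0.0]
contact_force: [-0.7, -1.3, 4.8]
width: 0.0108
finger_force: 35.0
```

Emit:
arm_command --rows '[[[0, 0.59, 0.81], 0], [[0, 0.54, 0.84], 0], [[0, 0.5, 0.86], 0], [[0, 0.45, 0.89], 0], [[0, 0.41, 0.91], 0], [[0, 0, 0], 0], [[0, 0, 0], 0]]'

```text
t: 61.4
tool_pos: [0.5711, 0.1706, 0.1702]
tool_rot: [-0.0, 0.026, 1.0, 0.001]
contact_force: [5.0, 2.2, -5.0]
width: 0.0109
finger_force: 35.0
```

Run:
```python
from h import *
s=robot.state();print(go((.572,.1835,.115),87),s["contact_force"])
```

```text
(array([-0.03,  1.28,  5.52]), np.float64(0.0), 'cur', array([571.1, 170.6, 170.2]), np.float64(87.0), 'w', 10.9, 'ff', 35.0, 't', 61.4, 'j', array([ 0.1 ,  0.38,  1.49,  0.  ,  1.27, -1.42])) [ 5.00098622  2.1666065  -5.03352207]
```

Emit:
arm_command --rows '[[[0, 0.36, 0.93], 0], [[0, 0.31, 0.95], 0], [[0, 0.26, 0.96], 0], [[0, 0.21, 0.98], 0], [[0, 0.16, 0.99], 0], [[0, 0.1, 0.8], 0], [[0, 0, 0], 0], [[0, 0, 0], 0]]'

```text
t: 62.2
tool_pos: [0.5716, 0.183, 0.114]
tool_rot: [-0.0, 0.026, 1.0, -0.001]
contact_force: [5.0, -5.1, -1.8]
width: 0.0109
finger_force: 35.0
```

Emit:
arm_command --rows '[[[0, 0, 0.2], 0], [[0, 0, 0.1], 0], [[0, 0, 0], 0], [[0, 0, 0], 0]]'

```text
t: 62.6
tool_pos: [0.5717, 0.183, 0.1137]
tool_rot: [0.001, 0.026, 1.0, -0.001]
contact_force: [-1.8, -5.8, 14.3]
width: 0.0109
finger_force: 35.0
```

Run:
```python
from h import *
s=robot.state();print(go((.572,.1835,.115),87),s["contact_force"])
```

```text
(array([-0.02,  0.06, -0.13]), np.float64(0.0), 'cur', array([571.7, 183. , 113.7]), np.float64(87.0), 'w', 10.9, 'ff', 35.0, 't', 62.6, 'j', array([ 0.12,  0.43,  1.55, -0.  ,  1.16, -1.39])) [-1.76634851 -5.82932309 14.34468514]
```

Emit:
arm_command --rows '[[[0, 0, 0], 0], [[0, 0, 0], 0], [[0, 0, 0], 0], [[0, 0, 0], 0]]' --claw 0.28

```text
t: 63.0
tool_pos: [0.5706, 0.1841, 0.1115]
tool_rot: [-0.001, 0.026, 1.0, 0.0]
contact_force: [-0.4, 0.2, 0.6]
width: 0.026
finger_force: 0.0
```

Emit:
arm_command --rows '[[[0, 0, -0.5], 0], [[0, 0, -1], 0], [[0, 0, -2], 0], [[0, 0, -3], 0], [[0, 0, -4], 0], [[0, 0, -4], 0], [[1, 0, 0], 0], [[2, 0, 0], 0], [[0, 0, 0], 0], [[0, 0, 0], 0]]'

```text
t: 64.0
tool_pos: [0.5413, 0.1854, 0.2577]
tool_rot: [0.0, 0.026, 1.0, 0.0]
contact_force: [0.6, 0.2, -0.1]
width: 0.0262
finger_force: 0.0
```

Run:
```python
from h import *
s=robot.state();print(go((.572,.1835,.115),87),s["contact_force"])
im,p=snap("scene","s5"); cv2.imwrite("pics/s5c.png",cv2.resize(im[130:330,180:500],(800,500),interpolation=cv2.INTER_CUBIC))
```

```text
(array([-3.06, -0.03, 14.28]), np.float64(0.01), 'cur', array([541.3, 185.4, 257.7]), np.float64(87.0), 'w', 26.2, 'ff', 0.0, 't', 64.0, 'j', array([ 0.14,  0.28,  1.42, -0.  ,  1.45, -1.38])) [ 0.62902278  0.20278018 -0.10736739]
```

View pics/s5c.png

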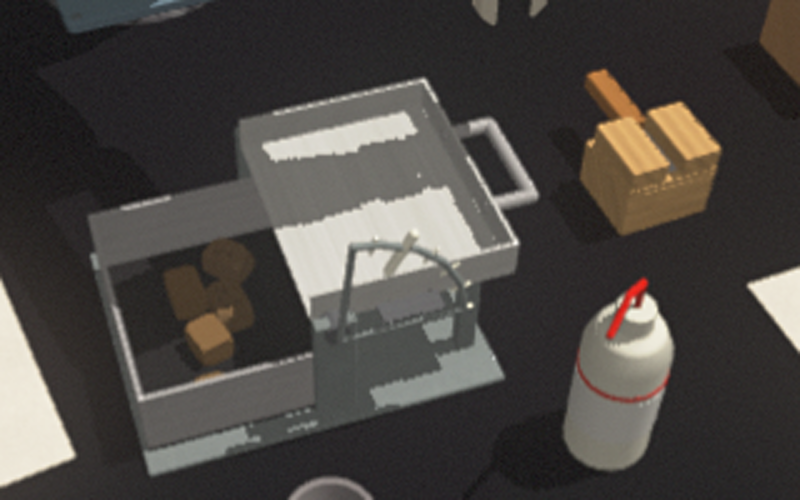

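```bash
python3 -c "
from h import *
print(robot.sign_off())"
```

```text
the job is handed in; nothing more can be done
None
```

The job is done and handed in at about 64 s: the scraper is home in its slot, all five rocks are in the catch box after about 3 s at the 60 degree mark (about 59–61 by my estimate), and the pan is back level and empty; I viewed 17 pictures, over the limit of 14.

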